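# Find the flywheel's heavy side on the balancing stand and hold it down

### The job

The flywheel on the balancing stand is heavier on one side, and nothing on it shows where. Turn it by its rim, feel which side is the heavy one, and finish while still gripping the rim and holding the wheel still with its heavy side straight down, so that I can mark the light side at the top. Leave the marker, oil bottle, spanner, pliers and loose ball bearing where they lie.

Things in the scene. Friction and masses are not known exactly. Their poses are not given: they have to be found in the camera images.
- axle (a point): Centre of the flywheel, on its level axle, 115 mm above the worktop. Its x axis runs along the axle, z is up. Wheel: green discs, steel rim 151 mm in diameter, 25 mm thick along the axle; grip it face to face at the rim (flat steel faces 51 to 73 mm from the axle). It weighs 0.96 kg, turns through any number of turns, and does not slide or lift off.
- flywheel (a joint): Turning angle of the wheel, rad: grows clockwise as seen looking along the axle's x axis (its top moves towards -y of point axle). Zero says nothing of the heavy side: a counterweight (counterweight_c0), unseen inside, 53 mm from the axle, at another angle each time. It pulls with about 0.21 N m; greased bearings drag a little less (about 0.18 N m plus 0.05 per rad/s), so let go the wheel stays, or creeps and stops far short.
- stand: Balancing stand, grey cast iron, fixed to the worktop: base plate 150 x 230 mm, 18 mm high; two A-frames with bearing housings 42 mm in diameter stand in front of and behind the wheel, centred 50 mm from its middle, 14 mm thick (housings 18 mm, their tops 136 mm above the worktop, grease nipples to 145 mm). Origin: centre of the base's underside; x along the axle (away from the robot), y across, z up.
- marker: Felt marker, black and blue, 17 x 133 x 17 mm, lying before the stand, its long axis y; origin: centre of its underside. Not to be moved.
- oil_bottle: Plastic oil bottle with a red collar and spout, 46 mm in diameter, 131 mm high, upright to the left of the stand; origin: centre of its underside. Not to be moved.
- spanner: Open-ended spanner lying flat left of the stand, 30 x 154 x 6 mm, its long axis y; origin: centre of its underside. Not to be moved.
- pliers: Pliers with red handles lying flat left of the stand, 49 x 149 x 13 mm, its long axis y; origin: centre of the underside. Not to be moved.
- bearing: Loose steel ball bearing lying flat behind the stand, to the right, 47 mm in diameter, 14 mm high; origin: centre of its underside. Not to be moved.

How it is judged:
By the outcome, as a careful person would: the job done as asked, in the order asked, and still so for the second after the job is handed in, while the arm keeps its last pose, push and grip.
It also fails if it takes over 72 s, if anything falls off the work surface, if the arm or the gripper's body presses on something with over 40 N, if the wrist force passes 120 N, or if a joint passes its speed limit or range.

### The arm

A 6-joint arm with a two-finger parallel gripper is mounted at the origin on a cart in front of the work surface, level with it; the furniture and walls round the work are solid. World frame = base frame: x ahead of the robot, y to its left, z up, the work surface at z = 0. Lengths are in m, angles in degrees, forces in N, time in s.
With the tool pointing down it reaches from about 0.4 to 0.925 m from the base axis. Payload 12.5 kg.
Tool frame: the origin (TCP) lies between the finger pads; the fingertips stand bot.tip_reach ahead of it and the grasp point (between the pads) is the TCP (bot.tip_reach is the distance from the TCP to the fingertips, in m); z points along the fingers, y is the line along which they close (so a half turn about z gives the same grasp; the last joint's range is limited). The gripper opens to 95 mm and grips with 3 to 60 N. Pads are 20 mm wide; open, the fingers measure 119 mm over their backs; the gripper's body (75 mm by 180 mm) begins 59 mm behind the grasp point.
Start: joints at [-6.05, 28.126, 89.318, -0, 62.55, -6.05], TCP at [0.625, 0, 0.234] pointing down, gripper open.
Joint ranges: [-177.58, 177.58], [-47.91, 125.51], [2.72, 160], [-65.01, 245.01], [3.68, 167.84], [-153.87, 153.87]. Speed limits (degrees/s): [127.2, 127.2, 159.86, 180, 180, 180].

### API

Orientations are given as a 3x3 rotation matrix whose columns are the frame's x, y, z axes.
In Python, from station import bot gives the robot as it stands.
- The arm moves only by the tool apply_moves, never from a script. Its argument "commands" is a list that holds one entry, the list of rows, each a list of 7 numbers: the shift along the tool's x, y, z in m, then the turn, a rotation vector about the tool's x, y, z in rad, then the closure in counts, from 0 (fully open) to 255 (shut). In form: [[[tx, ty, tz, rx, ry, rz, claw], ...]]. A call has 1 to 5 rows; each row is the pose to reach, as a shift and turn from the pose commanded when the call began, along the tool's axes at that moment; what a row does not reach only later rows make up. A row lasts 1/12 s, in which the tool goes at most 41.7 mm and 7.16 degrees, less where a joint would pass 70% of its speed; a pose out of reach is approached as far as the arm can. A call with a gripper value outside its range is refused whole. The fingers move at their own pace and stop on an object; "newtons" is the grip in N (left out, the last holds). Time passes only in rows, so rows that repeat a pose let the fingers close. It gives the time, the measured TCP pose, the force, the opening and the grip force at its end, in the units of the state.
- bot.read_state(): the state, without advancing time (a new reading comes with each control period).
- bot.snapshot(name): name is "scene" or "side" or "wrist"; returns a dict with "img" (480x640x3 uint8, red, green, blue), "mtx" (3x3 intrinsics, pixels), "cam_to_world" (4x4, takes a point from camera to world coordinates); the wrist camera has in their place "mount" (4x4, takes a point from camera to tool coordinates, whose origin is the TCP and whose axes are the flange's). Camera axes: x right, y down, z forward; pixel columns grow to the right and rows downward; lengths in m; the calibration is good to about 2 mm. A picture is of the moment at which its call begins: read the wrist's pose just before it. There is no depth.
- bot.finish_job(): hands the job in; it is judged then, once.
The state is a dict: "t": time; "joint_positions": joint angles; "joint_velocities": joint speeds; "joint_efforts": joint torques, N m; "tool_pos": TCP position; "orientation": TCP orientation; "contact_force": force on the tool from outside, world axes, zero at the start; "wrist_torque": the same for the moment, N m; "opening": finger opening in m; "grip_force": force on a finger pad.
Only numpy, scipy, OpenCV 4.12 (cv2) and the standard library are available. Lean on these libraries where they do the work, as an engineer would, in place of code of your own. Each camera call takes 0.05 s, during which the arm holds its last target. There are 200 camera calls.

## Working session

There is one attempt and no reset: what is moved stays moved. The work goes in short steps, Python scripts to look and compute and a tool call to move; the robot and the scene stay as the last step left them, time stands still between calls to the robot, and variables do not carry over. Pictures are saved under pics/ and viewed, at most 10 in all, crops included, and the job is handed in when it is done.

Besides the shell and the picture viewer there is one more tool, called after "Emit:" by a JSON object that holds its "fn" and its "kwargs". apply_moves: Moves the arm, as the interface text tells. Its arguments: {"type":"object","properties":{"commands":{"type":"array"},"newtons":{"type":"number"}},"required":["commands"]}

```bash
mkdir -p pics; ls; python3 - <<'E'
from station import bot
import cv2,numpy as np
for n in("scene","side"):
    s=bot.snapshot(n); cv2.imwrite(f"pics/{n}0.png",s["img"][:,:,::-1]); print(n,s["mtx"].tolist(),np.round(s["cam_to_world"],4).tolist())
s=bot.snapshot("wrist");print(np.round(s["mount"],4).tolist(),bot.tip_reach)
print(bot.read_state())
E
```

```text
pics
scene [[566.6577133552723, 0.0, 317.3322399611552], [0.0, 566.6577133552723, 240.3393486310696], [0.0, 0.0, 1.0]] [[-0.6842, -0.5338, 0.4969, -0.2048], [-0.7293, 0.5077, -0.4587, 0.9], [-0.0075, -0.6762, -0.7367, 1.1927], [0.0, 0.0, 0.0, 1.0]]
side [[597.1260645803561, 0.0, 335.1856799414266], [0.0, 597.1260645803561, 243.7422891695553], [0.0, 0.0, 1.0]] [[0.9811, -0.1101, 0.1593, 0.2824], [-0.1934, -0.5961, 0.7793, -1.0534], [0.0092, -0.7954, -0.6061, 1.0486], [0.0, 0.0, 0.0, 1.0]]
[[0.0, -0.9718, -0.2357, 0.0654], [1.0, -0.0, 0.0004, 0.0], [-0.0004, -0.2357, 0.9718, -0.1509], [0.0, 0.0, 0.0, 1.0]] 0.019
{'t': 0.15, 'joint_positions': array([-6.05011534e+00,  2.81557333e+01,  8.93417218e+01, -1.20102427e-04,
        6.25499009e+01, -6.05199565e+00]), 'joint_velocities': array([-0.01103095, -0.08369626, -0.12709839, -0.03407845, -0.07131588,
       -0.02046823]), 'joint_efforts': array([ 3.16444048e-04, -6.12899423e+01, -2.58276522e+01,  6.91918633e-02,
        4.73701756e-02, -5.07232733e-05]), 'tool_pos': array([6.24839182e-01, 4.27745534e-05, 2.33203496e-01]), 'orientation': array([[-3.37496158e-05,  9.99999661e-01, -8.22110355e-04],
       [ 9.99999996e-01,  3.38197233e-05,  8.52637742e-05],
       [ 8.52915489e-05, -8.22107474e-04, -9.99999658e-01]]), 'contact_force': array([-0.49536232,  0.48056076, -0.09470822]), 'wrist_torque': array([-0.00501127,  0.0372252 ,  0.02065373]), 'grip_force': 0.0, 'opening': 0.09516626428741737}
```

View pics/scene0.png

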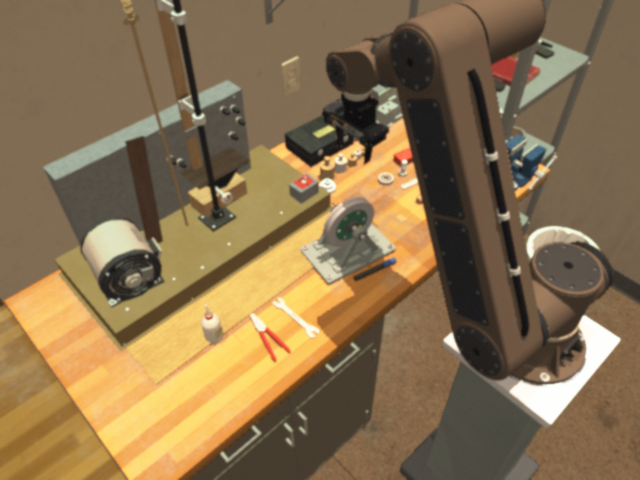

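View pics/side0.png

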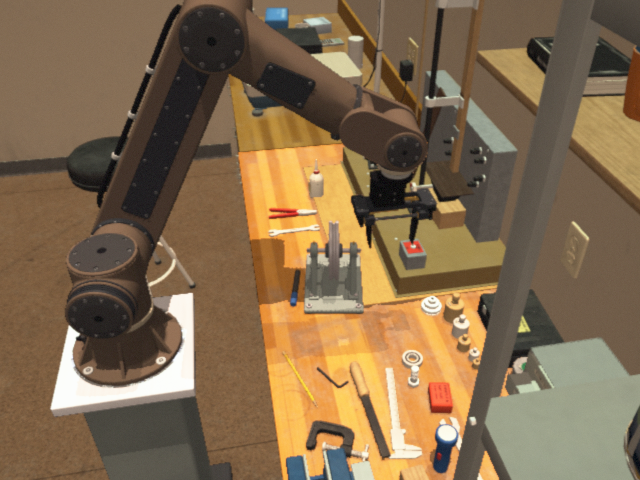

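The scene view shows the stand, with the wheel at about (349,222). In the side view the wheel is edge-on at about (334,258). I'll crop closer to measure.

```bash
python3 - <<'E'
import cv2,numpy as np
a=cv2.imread("pics/scene0.png")[185:290,290:405]; b=cv2.imread("pics/side0.png")[215:320,280:395]
f=lambda x:cv2.resize(x,None,fx=3.4,fy=3.4*1.0,interpolation=cv2.INTER_CUBIC)
o=np.hstack([f(a),f(b)]);print(o.shape);cv2.imwrite("pics/crop1.png",o)
E
```

```text
(357, 782, 3)
```

View pics/crop1.png

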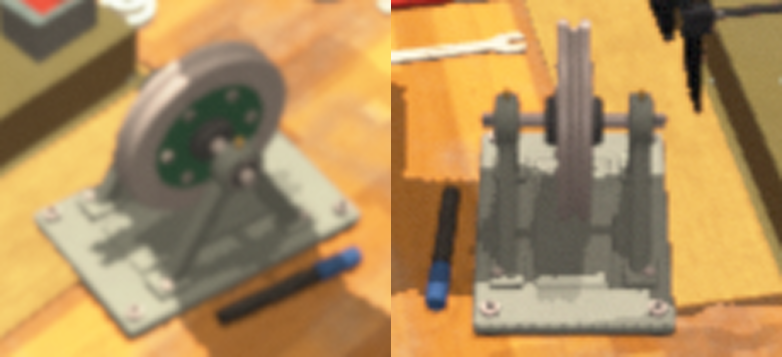

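The left crop (scene) shows base corners at (36,215), (132,325) and (358,212). The right crop (side) shows them at (84,322), (283,322), (93,140) and (272,140), with the rim centred on column 184. I'll cast these onto the base-top plane.

```bash
cat >h.py <<'E'
import numpy as np
from station import bot
def ray(s,uv,z):
    T=s.get("T",s.get("cam_to_world")); d=T[:3,:3]@np.linalg.inv(s["mtx"])@[*uv,1]
    return T[:3,3]+d*(z-T[2,3])/d[2]
def wrist():
    st=bot.read_state(); s=bot.snapshot("wrist"); T=np.eye(4); T[:3,:3]=st["orientation"];T[:3,3]=st["tool_pos"]; s["T"]=T@s["mount"]; return s
E
python3 - <<'E'
from h import *
for n,off,pts in(("scene",(290,185),[(36,215,.018),(132,325,.018),(358,212,.018),(244,177,.115)]),("side",(280,215),[(84,322,.018),(283,322,.018),(272,140,.018),(93,140,.018),(94,120,.115),(274,120,.115),(184,22,.19)])):
    s=bot.snapshot(n)
    for u,v,z in pts: print(n,np.round(ray(s,(u/3.4+off[0],v/3.4+off[1]),z),4))
E
```

```text
scene [0.5979 0.2227 0.018 ]
scene [0.4614 0.2454 0.018 ]
scene [0.419  0.0298 0.018 ]
scene [0.4512 0.1376 0.115 ]
side [0.4264 0.02   0.018 ]
side [ 0.5695 -0.0067  0.018 ]
side [0.6099 0.2033 0.018 ]
side [0.4664 0.2299 0.018 ]
side [0.4536 0.1327 0.115 ]
side [0.586  0.1082 0.115 ]
side [0.5231 0.1409 0.19  ]
```

Emit:
{"fn": "apply_moves", "kwargs": {"commands": [[[0.024,-0.021,-0.011,0,0,0.04,60],[0.048,-0.042,-0.022,0,0,0.08,90],[0.072,-0.063,-0.033,0,0,0.12,115],[0.096,-0.085,-0.045,0,0,0.16,115],[0.12,-0.107,-0.056,0,0,0.189,115]]]}}

```text
t: 0.67
tool_pos: [0.5168, 0.1209, 0.2901]
orientation: [[0.19, 0.982, -0.0], [0.982, -0.19, 0.0], [0.0, -0.0, -1.0]]
contact_force: [-0.1, 1.2, -0.9]
opening: 0.0671
grip_force: 0.0
```

Emit:
{"fn": "apply_moves", "kwargs": {"commands": [[[0,0,0,0,0,0,115],[0,0,0,0,0,0,115],[0,0,0,0,0,0,115]]]}}

```text
t: 0.92
tool_pos: [0.5183, 0.1199, 0.2895]
orientation: [[0.187, 0.982, 0.0], [0.982, -0.187, -0.0], [-0.0, 0.0, -1.0]]
contact_force: [0.0, -0.2, 0.3]
opening: 0.053
grip_force: 0.0
```

```bash
python3 - <<'E'
from h import *
import cv2
s=wrist(); cv2.imwrite("pics/w1.png",s["img"][:,:,::-1]); np.savez("w1.npz",T=s["T"],mtx=s["mtx"]); print(s["T"][:3,3],bot.read_state())
E
```

```text
[0.53057772 0.18414303 0.44042979] {'t': 0.9667, 'joint_positions': array([ 5.87256623e+00,  1.73434560e+01,  9.79717866e+01, -1.18643889e-02,
        6.46998313e+01,  1.67053540e+01]), 'joint_velocities': array([-0.64043376,  0.5769789 , -0.02061229,  0.05833982, -0.0981928 ,
        0.18383968]), 'joint_efforts': array([ 8.75649825e-01, -5.00541759e+01, -2.64883822e+01,  1.01873260e-01,
        3.03903781e-02,  6.26363035e-03]), 'tool_pos': array([0.51845105, 0.11952591, 0.28925116]), 'orientation': array([[ 1.87856428e-01,  9.82196469e-01, -2.42545207e-04],
       [ 9.82196466e-01, -1.87856480e-01, -2.13145429e-04],
       [-2.54914376e-04, -1.98186306e-04, -9.99999948e-01]]), 'contact_force': array([ 0.29453641, -0.13657184, -0.29542049]), 'wrist_torque': array([-0.01457259, -0.0250849 , -0.02044467]), 'grip_force': 0.0, 'opening': 0.052465238935501965}
```

View pics/w1.png

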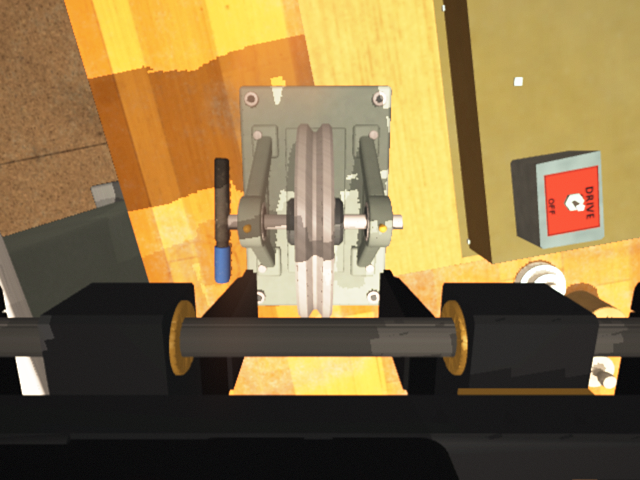

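The wrist view shows the axle ends at (233,221) and (400,222), grease nipples at (247,229) and (382,229), upper base corners at (241,87) and (390,87), and the rim spanning columns 295 to 335 around row 222.

```bash
python3 - <<'E'
from h import *
s=dict(np.load("w1.npz"))
for u,v,z in [(231,222,.115),(401,222,.115),(316,222,.115),(247,229,.145),(382,229,.145),(241,87,.018),(390,87,.018),(239,304,.018),(390,304,.018),(297,222,.18),(335,222,.18)]: print(u,v,np.round(ray(s,(u,v),z),4))
E
```

```text
231 222 [0.4505 0.134  0.115 ]
401 222 [0.5842 0.1086 0.115 ]
316 222 [0.5174 0.1213 0.115 ]
247 229 [0.4682 0.1314 0.145 ]
382 229 [0.5649 0.113  0.145 ]
241 87 [0.4673 0.2462 0.018 ]
390 87 [0.6083 0.2193 0.018 ]
239 304 [0.4138 0.0289 0.018 ]
390 304 [ 0.5756 -0.002   0.018 ]
297 222 [0.508  0.1361 0.18  ]
335 222 [0.5319 0.1316 0.18  ]
```

Emit:
{"fn": "apply_moves", "kwargs": {"commands": [[[0.001,-0.001,0.028,0,0,0,115],[0.002,-0.002,0.056,0,0,0,115],[0.002,-0.002,0.084,0,0,0,115],[0.002,-0.002,0.11,0,0,0,115],[0.002,-0.002,0.11,0,0,0,115]]]}}

```text
t: 1.38
tool_pos: [0.515, 0.1212, 0.1749]
orientation: [[0.189, 0.982, -0.008], [0.982, -0.189, -0.001], [-0.002, -0.008, -1.0]]
contact_force: [-0.8, 0.1, -0.1]
opening: 0.0522
grip_force: 0.0
```

Emit:
{"fn": "apply_moves", "kwargs": {"commands": [[[0,0,0,0,0,0,255],[0,0,0,0,0,0,255],[0,0,0,0,0,0,255],[0,0,0,0,0,0,255],[0,0,0,0,0,0,255]]], "newtons": 20}}

```text
t: 1.8
tool_pos: [0.5164, 0.1224, 0.1807]
orientation: [[0.188, 0.982, 0.001], [0.982, -0.188, 0.0], [0.0, 0.001, -1.0]]
contact_force: [-4.8, 0.1, 13.9]
opening: 0.0248
grip_force: 20.0
```

```bash
python3 - <<'E'
from h import *
print(bot.read_state())
E
```

```text
{'t': 1.8, 'joint_positions': array([6.19739839e+00, 2.41927650e+01, 1.06047138e+02, 1.18745902e-02,
       4.97142049e+01, 1.70219833e+01]), 'joint_velocities': array([ 0.20129137, -0.32325102, -0.43045622,  0.3046641 ,  1.65807246,
       -0.09040197]), 'joint_efforts': array([ -3.95733878, -46.68219924, -26.92391574,  -0.68281537,
        -3.18215176,   0.09505233]), 'tool_pos': array([0.51637513, 0.12240017, 0.18069464]), 'orientation': array([[ 1.87934194e-01,  9.82181313e-01,  7.79236768e-04],
       [ 9.82181546e-01, -1.87934432e-01,  2.43642542e-04],
       [ 3.85746572e-04,  7.19563209e-04, -9.99999667e-01]]), 'contact_force': array([-4.81419802,  0.06967897, 13.88647382]), 'wrist_torque': array([-0.0237165 ,  0.38097986,  0.16498048]), 'grip_force': 19.987955689430237, 'opening': 0.024763196870998604}
```

```bash
cat >log.py <<'E'
from h import *
import json
s=bot.read_state()
open("log.txt","a").write(json.dumps({k:np.asarray(v).tolist() for k,v in s.items()})+"\n")
R=s["orientation"];print(np.round(R.T@s["contact_force"],2),np.round(R.T@s["wrist_torque"],3),np.round(np.degrees(np.arctan2(-R[:,2]@[.188,.982,0],-R[:,2]@[0,0,-1]*-1)),1))
E
```

Emit:
{"fn": "apply_moves", "kwargs": {"commands": [[[0,0,0,0,0,0,185],[0,0,0,0,0,0,185],[0,0,0,0,0,0,185],[0,0,0,0,0,0,185],[0,0,0,0,0,0,185]]]}}

```text
t: 2.22
tool_pos: [0.5165, 0.1224, 0.1797]
orientation: [[0.188, 0.982, 0.0], [0.982, -0.188, -0.0], [0.0, 0.0, -1.0]]
contact_force: [-0.2, 0.8, -0.2]
opening: 0.0259
grip_force: 0.0
```

```bash
python3 log.py
```

```text
[ 0.77 -0.39  0.2 ] [ 0.012  0.003 -0.028] -0.0
```

Emit:
{"fn": "apply_moves", "kwargs": {"commands": [[[0,0,0,0,0,0,255],[0,0,0,0,0,0,255],[0,0,0,0,0,0,255],[0,0,0,0,0,0,255]]], "newtons": 20}}

```text
t: 2.55
tool_pos: [0.5164, 0.1224, 0.1797]
orientation: [[0.188, 0.982, -0.0], [0.982, -0.188, -0.0], [-0.0, -0.0, -1.0]]
contact_force: [-1.8, 0.3, 1.1]
opening: 0.0245
grip_force: 20.0
```

```bash
python3 log.py
```

```text
[-0.   -1.87 -1.09] [ 0.217  0.069 -0.14 ] 0.0
```

Emit:
{"fn": "apply_moves", "kwargs": {"commands": [[[-0.0034,0,0.0001,0,0.0524,0,255],[-0.0067,0,0.0004,0,0.1047,0,255],[-0.0101,0,0.0008,0,0.1571,0,255]]]}}

```text
t: 2.8
tool_pos: [0.5146, 0.113, 0.1789]
orientation: [[0.185, 0.982, 0.03], [0.97, -0.187, 0.157], [0.159, 0.001, -0.987]]
contact_force: [0.3, 7.0, -6.1]
opening: 0.0248
grip_force: 20.0
```

```bash
python3 log.py
```

```text
[ 5.83 -0.99  7.17] [ 0.405  0.979 -0.184] -9.2
```

Emit:
{"fn": "apply_moves", "kwargs": {"commands": [[[-0.0034,0,0.0001,0,0.0524,0,255],[-0.0067,0,0.0004,0,0.1047,0,255],[-0.0101,0,0.0008,0,0.1571,0,255]]]}}

```text
t: 3.05
tool_pos: [0.5128, 0.1032, 0.1766]
orientation: [[0.178, 0.982, 0.059], [0.933, -0.188, 0.307], [0.312, 0.0, -0.95]]
contact_force: [1.9, 8.5, -6.1]
opening: 0.0246
grip_force: 20.0
```

```bash
python3 log.py; tail -n1 log.txt
```

```text
[6.4  0.29 8.55] [ 0.378  0.936 -0.197] -18.2
{"t": 3.05, "joint_positions": [-4.647468979872802, 23.23658757083818, 111.3247931586959, 25.434624572350295, 46.307544007341136, -11.678110786174708], "joint_velocities": [-21.93712755255269, 1.7812377257102512, 10.151666589721382, 51.85311057885695, 2.3457899362090817, -59.99246692039211], "joint_efforts": [-0.7183905132114887, -52.34556198120117, -21.11416518688202, -1.7519759014248848, -0.4926607757806778, 1.9640341401100159], "tool_pos": [0.5127535055001077, 0.10321859274263155, 0.17659407202064006], "orientation": [[0.17842298687949146, 0.9821798562425442, 0.05905901916198396], [0.9330454638138512, -0.18794305580227363, 0.3067630522603702], [0.3123962231036029, 0.00037116987781974075, -0.9499518208959471]], "contact_force": [1.9358531197824642, 8.544032373038105, -6.124375929257026], "wrist_torque": [0.975202019595114, 0.11650166922019364, 0.30516589883450995], "grip_force": 20.005836188793182, "opening": 0.024612949141763114}
```

Emit:
{"fn": "apply_moves", "kwargs": {"commands": [[[-0.0034,0,0.0001,0,0.0524,0,255],[-0.0067,0,0.0004,0,0.1047,0,255],[-0.0101,0,0.0008,0,0.1571,0,255]]]}}

```text
t: 3.3
tool_pos: [0.511, 0.094, 0.1728]
orientation: [[0.167, 0.982, 0.086], [0.874, -0.188, 0.449], [0.457, 0.0, -0.889]]
contact_force: [1.8, 8.1, -6.2]
opening: 0.025
grip_force: 20.0
```

```bash
python3 log.py
```

```text
[4.48 0.24 9.33] [ 0.323  0.72  -0.125] -27.2
```

Emit:
{"fn": "apply_moves", "kwargs": {"commands": [[[-0.0034,0,0.0001,0,0.0524,0,255],[-0.0067,0,0.0004,0,0.1047,0,255],[-0.0101,0,0.0008,0,0.1571,0,255]]]}}

```text
t: 3.55
tool_pos: [0.5094, 0.0855, 0.1675]
orientation: [[0.151, 0.982, 0.111], [0.792, -0.188, 0.58], [0.591, 0.0, -0.807]]
contact_force: [2.2, 9.7, -6.0]
opening: 0.0249
grip_force: 20.0
```

```bash
python3 log.py
```

```text
[ 4.47  0.32 10.76] [ 0.337  0.51  -0.079] -36.2
```

Emit:
{"fn": "apply_moves", "kwargs": {"commands": [[[-0.0034,0,0.0001,0,0.0524,0,255],[-0.0067,0,0.0004,0,0.1047,0,255],[-0.0101,0,0.0008,0,0.1571,0,255]]]}}

```text
t: 3.8
tool_pos: [0.508, 0.0779, 0.161]
orientation: [[0.132, 0.982, 0.133], [0.692, -0.188, 0.697], [0.71, 0.0, -0.704]]
contact_force: [3.2, 9.8, -4.8]
opening: 0.0253
grip_force: 20.0
```

```bash
python3 log.py
```

```text
[ 3.77  1.27 10.6 ] [ 0.276  0.369 -0.087] -45.2
```

Emit:
{"fn": "apply_moves", "kwargs": {"commands": [[[-0.0034,0,0.0001,0,0.0524,0,255],[-0.0067,0,0.0004,0,0.1047,0,255],[-0.0101,0,0.0008,0,0.1571,0,255]]]}}

```text
t: 4.05
tool_pos: [0.5067, 0.0713, 0.1533]
orientation: [[0.109, 0.982, 0.153], [0.574, -0.188, 0.797], [0.811, 0.0, -0.585]]
contact_force: [3.7, 10.4, -2.4]
opening: 0.025
grip_force: 20.0
```

```bash
python3 log.py
```

```text
[ 4.47  1.69 10.27] [ 0.288  0.362 -0.012] -54.2
```

Emit:
{"fn": "apply_moves", "kwargs": {"commands": [[[0.0034,0,0.0001,0,-0.0524,0,255],[0.0067,0,0.0004,0,-0.1047,0,255],[0.0101,0,0.0008,0,-0.1571,0,255]]]}}

```text
t: 4.3
tool_pos: [0.5078, 0.0766, 0.1594]
orientation: [[0.135, 0.982, 0.132], [0.697, -0.189, 0.691], [0.704, -0.001, -0.71]]
contact_force: [1.2, 4.2, -14.2]
opening: 0.0244
grip_force: 20.0
```

```bash
python3 log.py
```

```text
[-6.91  0.4  13.1 ] [ 0.119 -1.987 -0.174] -44.7
```

Emit:
{"fn": "apply_moves", "kwargs": {"commands": [[[0.0034,0,0.0001,0,-0.0524,0,255],[0.0067,0,0.0004,0,-0.1047,0,255],[0.0101,0,0.0008,0,-0.1571,0,255]]]}}

```text
t: 4.55
tool_pos: [0.5092, 0.0844, 0.1665]
orientation: [[0.152, 0.982, 0.11], [0.797, -0.188, 0.573], [0.584, 0.0, -0.812]]
contact_force: [-0.3, -1.2, -14.5]
opening: 0.0249
grip_force: 20.0
```

```bash
python3 log.py
```

```text
[-9.41 -0.07 11.05] [ 0.257 -1.973 -0.085] -35.7
```

Emit:
{"fn": "apply_moves", "kwargs": {"commands": [[[0.0034,0,0.0001,0,-0.0524,0,255],[0.0067,0,0.0004,0,-0.1047,0,255],[0.0101,0,0.0008,0,-0.1571,0,255]]]}}

```text
t: 4.8
tool_pos: [0.5108, 0.0929, 0.172]
orientation: [[0.168, 0.982, 0.085], [0.877, -0.188, 0.442], [0.45, 0.0, -0.893]]
contact_force: [-0.6, -2.4, -12.4]
opening: 0.0248
grip_force: 20.0
```

```bash
python3 log.py
```

```text
[-7.79 -0.12  9.96] [ 0.184 -1.904 -0.148] -26.7
```

Emit:
{"fn": "apply_moves", "kwargs": {"commands": [[[0.0034,0,0.0001,0,-0.0524,0,255],[0.0067,0,0.0004,0,-0.1047,0,255],[0.0101,0,0.0008,0,-0.1571,0,255]]]}}

```text
t: 5.05
tool_pos: [0.5125, 0.1021, 0.176]
orientation: [[0.179, 0.982, 0.058], [0.936, -0.188, 0.299], [0.305, 0.0, -0.952]]
contact_force: [-1.0, -5.0, -9.7]
opening: 0.025
grip_force: 20.0
```

```bash
python3 log.py; tail -n1 log.txt
```

```text
[-7.83 -0.09  7.68] [ 0.185 -1.823 -0.172] -17.8
{"t": 5.05, "joint_positions": [-4.560803843311125, 23.250539932659954, 111.29809139849986, 24.824006039418673, 46.208896341988606, -11.191457092677593], "joint_velocities": [21.88227113616273, -2.3162641464768416, -9.10383386669739, -51.28576920616815, -3.961073721710926, 59.65685455345896], "joint_efforts": [-0.5421983264386654, -53.30731987953186, -21.416636109352112, 3.9589181542396545, 0.5799845606088638, -1.630663387477398], "tool_pos": [0.5125372513137108, 0.10210231683386228, 0.17598238592159143], "orientation": [[0.17850638727900509, 0.9822535746428678, 0.05756200832064482], [0.9355005412938066, -0.18755734172228283, 0.29943443490197613], [0.3049167213184492, 0.0003983307406396351, -0.9523789342446777]], "contact_force": [-1.0453182454286187, -5.004727421856115, -9.696780873340414], "wrist_torque": [-1.7678787299786953, 0.4632675888066507, 0.2192318205771573], "grip_force": 19.996823966503143, "opening": 0.024985265571139385}
```

Emit:
{"fn": "apply_moves", "kwargs": {"commands": [[[0.0034,0,0.0001,0,-0.0524,0,255],[0.0067,0,0.0004,0,-0.1047,0,255],[0.0101,0,0.0008,0,-0.1571,0,255]]]}}

```text
t: 5.3
tool_pos: [0.5144, 0.1117, 0.1785]
orientation: [[0.185, 0.982, 0.029], [0.971, -0.187, 0.149], [0.152, 0.0, -0.988]]
contact_force: [-0.8, -5.1, -7.5]
opening: 0.0251
grip_force: 20.0
```

```bash
python3 log.py
```

```text
[-6.19  0.2   6.65] [ 0.123 -1.586 -0.097] -8.7
```

Emit:
{"fn": "apply_moves", "kwargs": {"commands": [[[0.0034,0,0.0001,0,-0.0524,0,255],[0.0067,0,0.0004,0,-0.1047,0,255],[0.0101,0,0.0008,0,-0.1571,0,255]]]}}

```text
t: 5.55
tool_pos: [0.5162, 0.1216, 0.1794]
orientation: [[0.187, 0.982, -0.001], [0.982, -0.187, -0.004], [-0.004, 0.0, -1.0]]
contact_force: [-1.2, -5.7, -5.6]
opening: 0.0249
grip_force: 20.0
```

```bash
python3 log.py
```

```text
[-5.78 -0.15  5.66] [ 0.065 -1.354 -0.161] 0.3
```

Emit:
{"fn": "apply_moves", "kwargs": {"commands": [[[0.0034,0,0.0001,0,-0.0524,0,255],[0.0067,0,0.0004,0,-0.1047,0,255],[0.0101,0,0.0008,0,-0.1571,0,255]]]}}

```text
t: 5.8
tool_pos: [0.5181, 0.1316, 0.1788]
orientation: [[0.185, 0.982, -0.03], [0.969, -0.188, -0.158], [-0.161, -0.0, -0.987]]
contact_force: [-1.7, -5.7, -2.9]
opening: 0.025
grip_force: 20.0
```

```bash
python3 log.py
```

```text
[-5.39 -0.63  3.85] [ 0.016 -1.194 -0.131] 9.3
```

Emit:
{"fn": "apply_moves", "kwargs": {"commands": [[[0.0034,0,0.0001,0,-0.0524,0,255],[0.0067,0,0.0004,0,-0.1047,0,255],[0.0101,0,0.0008,0,-0.1571,0,255]]]}}

```text
t: 6.05
tool_pos: [0.5199, 0.1413, 0.1765]
orientation: [[0.178, 0.982, -0.059], [0.933, -0.188, -0.308], [-0.314, -0.0, -0.95]]
contact_force: [-2.7, -6.5, -2.3]
opening: 0.0248
grip_force: 20.0
```

```bash
python3 log.py
```

```text
[-5.82 -1.44  4.36] [-0.035 -1.02  -0.198] 18.3
```

Emit:
{"fn": "apply_moves", "kwargs": {"commands": [[[0.0034,0,0.0001,0,-0.0524,0,255],[0.0067,0,0.0004,0,-0.1047,0,255],[0.0101,0,0.0008,0,-0.1571,0,255]]]}}

```text
t: 6.3
tool_pos: [0.5217, 0.1506, 0.1728]
orientation: [[0.167, 0.982, -0.086], [0.873, -0.188, -0.45], [-0.458, -0.0, -0.889]]
contact_force: [-2.8, -5.5, -0.2]
opening: 0.0249
grip_force: 20.0
```

```bash
python3 log.py
```

```text
[-5.22 -1.71  2.92] [-0.109 -0.979 -0.136] 27.3
```

Emit:
{"fn": "apply_moves", "kwargs": {"commands": [[[0.0034,0,0.0001,0,-0.0524,0,255],[0.0067,0,0.0004,0,-0.1047,0,255],[0.0101,0,0.0008,0,-0.1571,0,255]]]}}

```text
t: 6.55
tool_pos: [0.5233, 0.1592, 0.1675]
orientation: [[0.152, 0.982, -0.111], [0.792, -0.188, -0.581], [-0.592, -0.0, -0.806]]
contact_force: [-3.4, -6.1, 0.0]
opening: 0.0247
grip_force: 20.0
```

```bash
python3 log.py
```

```text
[-5.35 -2.18  3.91] [-0.019 -0.87  -0.089] 36.3
```

Emit:
{"fn": "apply_moves", "kwargs": {"commands": [[[-0.0034,0,0.0001,0,0.0524,0,255],[-0.0067,0,0.0004,0,0.1047,0,255],[-0.0101,0,0.0008,0,0.1571,0,255]]]}}

```text
t: 6.8
tool_pos: [0.522, 0.1524, 0.1712]
orientation: [[0.167, 0.982, -0.084], [0.877, -0.187, -0.442], [-0.45, -0.0, -0.893]]
contact_force: [0.7, 3.7, -13.3]
opening: 0.025
grip_force: 20.0
```

```bash
python3 log.py
```

```text
[ 9.280e+00 -1.000e-02  1.017e+01] [-0.125  2.259 -0.191] 26.7
```

Emit:
{"fn": "apply_moves", "kwargs": {"commands": [[[-0.0034,0,0.0001,0,0.0524,0,255],[-0.0067,0,0.0004,0,0.1047,0,255],[-0.0101,0,0.0008,0,0.1571,0,255]]]}}

```text
t: 7.05
tool_pos: [0.5203, 0.143, 0.1754]
orientation: [[0.179, 0.982, -0.057], [0.936, -0.188, -0.299], [-0.304, 0.0, -0.953]]
contact_force: [1.2, 5.3, -13.0]
opening: 0.0249
grip_force: 20.0
```

```bash
python3 log.py
```

```text
[ 9.13  0.18 10.75] [-0.009  2.055 -0.184] 17.7
```

Emit:
{"fn": "apply_moves", "kwargs": {"commands": [[[-0.0034,0,0.0001,0,0.0524,0,255],[-0.0067,0,0.0004,0,0.1047,0,255],[-0.0101,0,0.0008,0,0.1571,0,255]]]}}

```text
t: 7.3
tool_pos: [0.5184, 0.1332, 0.1781]
orientation: [[0.186, 0.982, -0.028], [0.971, -0.188, -0.149], [-0.152, 0.0, -0.988]]
contact_force: [0.8, 7.5, -12.1]
opening: 0.0249
grip_force: 20.0
```

```bash
python3 log.py
```

```text
[ 9.26 -0.67 10.83] [ 0.042  1.878 -0.232] 8.7
```

Emit:
{"fn": "apply_moves", "kwargs": {"commands": [[[-0.0034,0,0.0001,0,0.0524,0,255],[-0.0067,0,0.0004,0,0.1047,0,255],[-0.0101,0,0.0008,0,0.1571,0,255]]]}}

```text
t: 7.55
tool_pos: [0.5165, 0.1232, 0.179]
orientation: [[0.188, 0.982, 0.001], [0.982, -0.188, 0.004], [0.004, 0.0, -1.0]]
contact_force: [2.0, 7.7, -11.1]
opening: 0.025
grip_force: 20.0
```

```bash
python3 log.py; cat >fit.py <<'E'
import json,sys,numpy as np
from scipy.optimize import least_squares
a,b=int(sys.argv[1]),int(sys.argv[2]); D=[json.loads(l) for l in open("log.txt")][a:b]
R=np.array([d["orientation"] for d in D]); F=np.array([d["contact_force"] for d in D]); M=np.array([d["wrist_torque"] for d in D]); P=np.array([d["tool_pos"] for d in D])
ax=np.array([.982,-.188,0]); ay=np.array([.188,.982,0])
ph=np.arctan2(-((R[:,:,2])@-ay),-R[:,2,2]) # >0 = wheel turned +
ph=np.arctan2(R[:,:,2]@ay,-R[:,2,2]); sg=np.sign(np.gradient(ph))
sg=np.array([np.sign(ph[i]-ph[i-1]) if i else 1 for i in range(len(ph))])
c=np.array([.5165,.122,.115])
def tau(L):
    ref=P-L*R[:,:,2]-c
    return (M+np.cross(ref,F))@ax
def res(q): L,S,C,f=q; return tau(L)-(S*np.sin(ph)+C*np.cos(ph)-f*sg)
r=least_squares(res,[.16,0,.1,.2],loss="soft_l1",f_scale=.03); L,S,C,f=r.x
# torque of load at angle b (from top, + direction): +A sin(b+ph)=> hmm sign: load past top in + dir pulls +
print("L,A,f",L,np.hypot(S,C),f,"load angle from top at ph=0 (deg)",np.degrees(np.arctan2(C,S)),"std",np.degrees(np.sqrt(np.diag(np.linalg.inv(r.jac.T@r.jac)))[1]*r.fun.std()/np.hypot(S,C)))
for x in zip(np.degrees(ph),sg,tau(L),r.fun): print(np.round(x,3))
E
python3 fit.py 2 100
```

```text
[ 7.87  0.48 11.16] [ 0.062  1.658 -0.216] -0.2
L,A,f 0.10825451895610744 0.6847052594015296 -0.24656614954051165 load angle from top at ph=0 (deg) -173.21761101443323 std 16.013971258328617
[ 9.175  1.    -0.037 -0.095]
[18.201  1.    -0.179 -0.137]
[27.208  1.    -0.064  0.072]
[36.215  1.    -0.273 -0.053]
[45.22   1.    -0.293  0.   ]
[54.223  1.    -0.418 -0.066]
[ 4.4734e+01 -1.0000e+00 -7.7600e-01  7.0000e-03]
[35.711 -1.    -0.34   0.369]
[26.737 -1.    -0.552  0.072]
[17.75  -1.    -0.468  0.063]
[ 8.749 -1.    -0.512 -0.083]
[-0.257 -1.    -0.353 -0.028]
[-9.264 -1.    -0.26  -0.044]
[-1.8269e+01 -1.0000e+00 -1.1000e-02  9.9000e-02]
[-27.268  -1.     -0.075  -0.068]
[-3.6262e+01 -1.0000e+00  5.8000e-02 -3.2000e-02]
[-26.742   1.      0.635   0.155]
[-17.715   1.      0.46    0.083]
[-8.739e+00  1.000e+00  2.640e-01 -6.000e-03]
[0.233 1.    0.286 0.123]
```

```bash
cat >fit2.py <<'E'
import json,sys,numpy as np
from scipy.optimize import least_squares
D=[json.loads(l) for l in open("log.txt")]; a=int(sys.argv[1]); b=int(sys.argv[2]); D=D[a:b]
g=lambda k:np.array([d[k] for d in D])
R,F,M,P=g("orientation"),g("contact_force"),g("wrist_torque"),g("tool_pos")
ax=np.array([.982,-.188,0]); ay=np.array([.188,.982,0])
ph=np.arctan2(R[:,:,2]@ay,-R[:,2,2]); sg=np.sign(np.diff(ph,prepend=ph[0]-.1))
c0=np.array([.5165,.122,.115])
def tau(L,dy,dz): return (M+np.cross(P-L*R[:,:,2]-c0-dy*ay-[0,0,dz],F))@ax
def run(L,b0):
    def res(q):
        A,b,f,dy,dz,k=q
        return np.r_[(tau(L,dy,dz)-k-(A*np.sin(ph+b)-f*sg))/(.5*(L+.064)),(A-.21)/.01,(f-.21)/.02,dy/.002,dz/.002,k/.03]
    return min((least_squares(res,[.21,b1,.21,0,0,0]) for b1 in b0),key=lambda r:r.cost)
for L in np.arange(.1,.26,.015):
    r=run(L,[0,1.5,3,-1.5]); q=r.x; s=np.sqrt(np.linalg.inv(r.jac.T@r.jac)[1,1])
    print(f"L {L:.3f} chi2 {2*r.cost:.1f} raw {2*r.cost*(L+.064)**2:.2f} load {np.degrees(q[1])%360:.0f} +-{np.degrees(s):.0f}",np.round(q,3))
E
python3 fit2.py 2 100
python3 - <<'E'
import json,numpy as np
D=[json.loads(l) for l in open("log.txt")][2:]
T=np.array([np.r_[np.array(d["orientation"]).T@d["contact_force"],np.array(d["orientation"]).T@d["wrist_torque"]] for d in D])
# first-order: differences between consecutive samples: slope My vs Fx
print(np.polyfit(T[:,0],T[:,4],1),1/np.polyfit(T[:,4],T[:,0],1)[0],np.polyfit(T[:,1],T[:,3],1),1/np.polyfit(T[:,3],T[:,1],1)[0])
E
```

```text
L 0.100 chi2 432.5 raw 11.63 load 189 +-10 [ 0.233  3.3   -0.019 -0.    -0.007 -0.07 ]
L 0.115 chi2 271.7 raw 8.71 load 191 +-11 [ 0.228  3.339  0.043 -0.    -0.005 -0.059]
L 0.130 chi2 161.7 raw 6.08 load 193 +-11 [ 2.230e-01  3.375e+00  9.600e-02  0.000e+00 -3.000e-03 -4.800e-02]
L 0.145 chi2 91.2 raw 3.99 load 195 +-12 [ 2.200e-01 -2.873e+00  1.420e-01  0.000e+00 -1.000e-03 -4.000e-02]
L 0.160 chi2 51.9 raw 2.60 load 197 +-12 [ 0.218 -2.84   0.182  0.     0.    -0.032]
L 0.175 chi2 37.0 raw 2.11 load 199 +-13 [ 2.16e-01 -2.81e+00  2.16e-01  0.00e+00  2.00e-03 -2.60e-02]
L 0.190 chi2 41.2 raw 2.66 load 201 +-14 [ 2.140e-01  3.502e+00  2.450e-01  0.000e+00  3.000e-03 -2.000e-02]
L 0.205 chi2 60.3 raw 4.36 load 202 +-14 [ 0.213 -2.755  0.271  0.     0.004 -0.015]
L 0.220 chi2 90.9 raw 7.33 load 204 +-15 [ 2.120e-01  3.554e+00  2.920e-01  1.000e-03  5.000e-03 -1.100e-02]
L 0.235 chi2 130.3 raw 11.65 load 205 +-15 [ 2.120e-01 -2.706e+00  3.110e-01  1.000e-03  6.000e-03 -8.000e-03]
L 0.250 chi2 176.3 raw 17.39 load 206 +-16 [ 2.110e-01 -2.683e+00  3.270e-01  1.000e-03  7.000e-03 -5.000e-03]
[ 0.20919782 -0.14097619] 0.21603323797223012 [0.08676497 0.1511206 ] 0.35631656176466014
```

Emit:
{"fn": "apply_moves", "kwargs": {"commands": [[[0,0,0,0,0,0,185],[0,0,0,0,0,0,185],[0,0,0,0,0,0,185],[0,0,0,0,0,0,185]]]}}

```text
t: 7.88
tool_pos: [0.5166, 0.1226, 0.1796]
orientation: [[0.187, 0.982, 0.0], [0.982, -0.187, -0.001], [-0.001, 0.0, -1.0]]
contact_force: [-0.6, -0.1, -0.7]
opening: 0.0264
grip_force: 0.0
```

```bash
python3 log.py
```

```text
[-0.18 -0.62  0.71] [ 0.036 -0.047  0.037] 0.1
```

Emit:
{"fn": "apply_moves", "kwargs": {"commands": [[[0,0,0,0,0,0,255],[0,0,0,0,0,0,255],[0,0,0,0,0,0,255],[0,0,0,0,0,0,255]]], "newtons": 16}}

```text
t: 8.22
tool_pos: [0.5164, 0.1227, 0.1796]
orientation: [[0.188, 0.982, 0.0], [0.982, -0.188, 0.0], [0.0, 0.0, -1.0]]
contact_force: [-1.1, 3.2, 1.2]
opening: 0.0251
grip_force: 16.0
```

Emit:
{"fn": "apply_moves", "kwargs": {"commands": [[[-0.0033,0,0.0002,0,0,0,255],[-0.0067,0,0.0005,0,0,0,255],[-0.01,0,0.0008,0,0,0,255]]]}}

```text
t: 8.47
tool_pos: [0.5146, 0.1133, 0.1789]
orientation: [[0.188, 0.982, 0.001], [0.982, -0.188, 0.001], [0.001, 0.0, -1.0]]
contact_force: [0.3, 8.2, 1.5]
opening: 0.0251
grip_force: 16.0
```

```bash
python3 log.py
```

```text
[ 8.15 -1.29 -1.48] [ 0.256  1.477 -0.157] -0.1
```

Emit:
{"fn": "apply_moves", "kwargs": {"commands": [[[-0.0033,0,0.0007,0,0,0,255],[-0.0066,0,0.0015,0,0,0,255],[-0.0098,0,0.0023,0,0,0,255]]]}}

```text
t: 8.72
tool_pos: [0.5128, 0.1035, 0.1768]
orientation: [[0.188, 0.982, 0.001], [0.982, -0.188, 0.001], [0.001, 0.001, -1.0]]
contact_force: [-1.1, 5.1, 3.6]
opening: 0.0248
grip_force: 16.0
```

```bash
python3 log.py
```

```text
[ 4.79 -2.05 -3.64] [ 0.41   1.278 -0.148] -0.1
```

Emit:
{"fn": "apply_moves", "kwargs": {"commands": [[[0.0033,0,-0.0008,0,0,0,255],[0.0066,0,-0.0016,0,0,0,255],[0.0098,0,-0.0023,0,0,0,255]]]}}

```text
t: 8.97
tool_pos: [0.5144, 0.112, 0.1785]
orientation: [[0.188, 0.982, -0.001], [0.982, -0.188, -0.002], [-0.002, -0.001, -1.0]]
contact_force: [0.3, -6.2, -3.7]
opening: 0.0247
grip_force: 16.0
```

```bash
python3 log.py
```

```text
[-6.06  1.44  3.75] [-0.267 -1.149 -0.108] 0.1
```

Emit:
{"fn": "apply_moves", "kwargs": {"commands": [[[0.0033,0,-0.0003,0,0,0,255],[0.0067,0,-0.0006,0,0,0,255],[0.01,0,-0.0008,0,0,0,255]]]}}

```text
t: 9.22
tool_pos: [0.5163, 0.122, 0.1793]
orientation: [[0.188, 0.982, -0.001], [0.982, -0.188, -0.002], [-0.002, -0.001, -1.0]]
contact_force: [-0.6, -5.1, -2.2]
opening: 0.0251
grip_force: 16.0
```

```bash
python3 log.py
```

```text
[-5.11  0.32  2.24] [-0.185 -1.091 -0.078] 0.1
```

Emit:
{"fn": "apply_moves", "kwargs": {"commands": [[[0.0033,0,0.0002,0,0,0,255],[0.0067,0,0.0005,0,0,0,255],[0.01,0,0.0008,0,0,0,255]]]}}

```text
t: 9.47
tool_pos: [0.5182, 0.1319, 0.1786]
orientation: [[0.187, 0.982, -0.001], [0.982, -0.187, -0.002], [-0.002, -0.0, -1.0]]
contact_force: [-0.4, -4.1, -0.9]
opening: 0.0247
grip_force: 16.0
```

```bash
python3 log.py
```

```text
[-4.08  0.35  0.88] [-0.002 -1.109 -0.121] 0.1
```

Emit:
{"fn": "apply_moves", "kwargs": {"commands": [[[0.0033,0,0.0007,0,0,0,255],[0.0066,0,0.0015,0,0,0,255],[0.0098,0,0.0023,0,0,0,255]]]}}

```text
t: 9.72
tool_pos: [0.5201, 0.142, 0.1765]
orientation: [[0.188, 0.982, -0.0], [0.982, -0.188, -0.0], [-0.001, -0.0, -1.0]]
contact_force: [-2.0, -3.7, 2.7]
opening: 0.0249
grip_force: 16.0
```

```bash
python3 log.py; tail -n 5 log.txt | python3 -c "
import sys,json,numpy as np
for l in sys.stdin: print(np.round(json.loads(l)['tool_pos'],4))"
```

```text
[-4.03 -1.25 -2.7 ] [ 0.241 -0.943 -0.208] 0.0
[0.5128 0.1035 0.1768]
[0.5144 0.112  0.1785]
[0.5163 0.122  0.1793]
[0.5182 0.1319 0.1786]
[0.5201 0.142  0.1765]
```

Emit:
{"fn": "apply_moves", "kwargs": {"commands": [[[0.0031,0,0.0013,0,0,0,255],[0.0062,0,0.0026,0,0,0,255],[0.0093,0,0.0039,0,0,0,255]]]}}

```text
t: 9.97
tool_pos: [0.5218, 0.1514, 0.1726]
orientation: [[0.188, 0.982, -0.0], [0.982, -0.188, 0.0], [0.0, -0.0, -1.0]]
contact_force: [-3.4, -1.7, 4.8]
opening: 0.025
grip_force: 16.0
```

```bash
python3 log.py
```

```text
[-2.29 -3.   -4.78] [ 0.406 -0.701 -0.163] -0.0
```

Emit:
{"fn": "apply_moves", "kwargs": {"commands": [[[0.0029,0,0.0017,0,0,0,255],[0.0057,0,0.0034,0,0,0,255],[0.0085,0,0.0052,0,0,0,255]]]}}

```text
t: 10.22
tool_pos: [0.5234, 0.1599, 0.1674]
orientation: [[0.188, 0.982, 0.0], [0.982, -0.188, 0.0], [0.0, -0.0, -1.0]]
contact_force: [-3.2, -0.5, 5.5]
opening: 0.0249
grip_force: 16.0
```

```bash
python3 log.py
```

```text
[-1.07 -3.05 -5.46] [ 0.538 -0.437 -0.176] -0.0
```

Emit:
{"fn": "apply_moves", "kwargs": {"commands": [[[0.0026,0,0.0021,0,0,0,255],[0.0052,0,0.0043,0,0,0,255],[0.0077,0,0.0065,0,0,0,255]]]}}

```text
t: 10.47
tool_pos: [0.5249, 0.1676, 0.1609]
orientation: [[0.188, 0.982, 0.0], [0.982, -0.188, 0.001], [0.001, 0.0, -1.0]]
contact_force: [-2.7, 0.5, 5.2]
opening: 0.0249
grip_force: 16.0
```

```bash
python3 log.py
```

```text
[ 0.   -2.75 -5.16] [ 0.524 -0.284 -0.124] -0.0
```

Emit:
{"fn": "apply_moves", "kwargs": {"commands": [[[-0.0025,0,-0.0022,0,0,0,255],[-0.0051,0,-0.0044,0,0,0,255],[-0.0077,0,-0.0065,0,0,0,255]]]}}

```text
t: 10.72
tool_pos: [0.5234, 0.1599, 0.1666]
orientation: [[0.188, 0.982, -0.001], [0.982, -0.188, 0.001], [0.001, -0.001, -1.0]]
contact_force: [1.7, 2.0, -11.3]
opening: 0.0249
grip_force: 16.0
```

```bash
python3 log.py
```

```text
[ 2.3   1.31 11.32] [-0.286  0.696 -0.145] -0.0
```

Emit:
{"fn": "apply_moves", "kwargs": {"commands": [[[-0.0028,0,-0.0018,0,0,0,255],[-0.0056,0,-0.0035,0,0,0,255],[-0.0085,0,-0.0052,0,0,0,255]]]}}

```text
t: 10.97
tool_pos: [0.5217, 0.1507, 0.1722]
orientation: [[0.188, 0.982, -0.001], [0.982, -0.188, -0.0], [-0.0, -0.001, -1.0]]
contact_force: [2.4, 2.7, -13.0]
opening: 0.0249
grip_force: 16.0
```

```bash
python3 log.py
```

```text
[ 3.08  1.89 13.  ] [-0.331  0.692 -0.17 ] 0.0
```

Emit:
{"fn": "apply_moves", "kwargs": {"commands": [[[-0.0031,0,-0.0013,0,0,0,255],[-0.0062,0,-0.0026,0,0,0,255],[-0.0093,0,-0.0039,0,0,0,255]]]}}

```text
t: 11.22
tool_pos: [0.52, 0.1415, 0.1764]
orientation: [[0.188, 0.982, -0.0], [0.982, -0.188, 0.0], [0.0, -0.0, -1.0]]
contact_force: [2.0, 4.0, -13.4]
opening: 0.0248
grip_force: 16.0
```

```bash
python3 log.py
```

```text
[ 4.34  1.21 13.38] [-0.194  0.909 -0.178] -0.0
```

Emit:
{"fn": "apply_moves", "kwargs": {"commands": [[[-0.0033,0,-0.0008,0,0,0,255],[-0.0066,0,-0.0016,0,0,0,255],[-0.0098,0,-0.0023,0,0,0,255]]]}}

```text
t: 11.47
tool_pos: [0.5182, 0.1321, 0.179]
orientation: [[0.188, 0.982, 0.0], [0.982, -0.188, 0.001], [0.001, 0.0, -1.0]]
contact_force: [1.9, 6.2, -11.2]
opening: 0.0246
grip_force: 16.0
```

```bash
python3 log.py
```

```text
[ 6.44  0.7  11.16] [ 0.013  1.262 -0.121] -0.0
```

Emit:
{"fn": "apply_moves", "kwargs": {"commands": [[[-0.0033,0,-0.0003,0,0,0,255],[-0.0067,0,-0.0006,0,0,0,255],[-0.01,0,-0.0008,0,0,0,255]]]}}

```text
t: 11.72
tool_pos: [0.5164, 0.1225, 0.1801]
orientation: [[0.188, 0.982, 0.001], [0.982, -0.188, 0.001], [0.001, 0.001, -1.0]]
contact_force: [0.4, 7.6, -7.3]
opening: 0.0251
grip_force: 16.0
```

```bash
python3 log.py
```

```text
[ 7.58 -1.07  7.28] [ 0.234  1.498 -0.184] -0.1
```

Emit:
{"fn": "apply_moves", "kwargs": {"commands": [[[-0.0033,0,0.0002,0,0,0,255],[-0.0067,0,0.0005,0,0,0,255],[-0.01,0,0.0008,0,0,0,255]]]}}

```text
t: 11.97
tool_pos: [0.5146, 0.1128, 0.1797]
orientation: [[0.188, 0.982, 0.001], [0.982, -0.188, 0.001], [0.001, 0.001, -1.0]]
contact_force: [0.0, 8.7, -3.4]
opening: 0.0251
grip_force: 16.0
```

```bash
python3 log.py; python3 - <<'E'
import json,numpy as np
D=[json.loads(l) for l in open("log.txt")][24:]
ay=np.array([.188,.982,0]);ax=np.array([.982,-.188,0])
for d in D:
    r=np.array(d["tool_pos"])-[.5165,.122,.115]; R=np.array(d["orientation"]); F=np.array(d["contact_force"])
    y=r@ay; Fx=R[:,0]@F; My=R[:,1]@d["wrist_torque"]; print(np.round([np.degrees(np.arctan2(-y,r[2])),np.hypot(y,r[2]),Fx,F[2],My,np.cross(r,F)@ax],3))
E
```

```text
[ 8.52 -1.6   3.36] [ 0.411  1.554 -0.141] -0.1
[16.994  0.065  4.791  3.641  1.278 -0.365]
[ 9.112  0.064 -6.055 -3.739 -1.149  0.423]
[ 0.053  0.064 -5.111 -2.23  -1.091  0.329]
[-8.938  0.064 -4.082 -0.872 -1.109  0.251]
[-18.244   0.065  -4.026   2.7    -0.943   0.302]
[-27.399   0.065  -2.294   4.783  -0.701   0.275]
[-36.335   0.065  -1.068   5.463  -0.437   0.267]
[-4.5285e+01  6.5000e-02  4.0000e-03  5.1570e+00 -2.8400e-01  2.3900e-01]
[-36.764   0.064   2.297 -11.318   0.696  -0.555]
[-27.002   0.064   3.082 -13.004   0.692  -0.555]
[-17.876   0.065   4.336 -13.385   0.909  -0.531]
[ -9.107   0.065   6.436 -11.156   1.262  -0.527]
[-0.41   0.065  7.575 -7.268  1.498 -0.497]
[ 8.289  0.065  8.522 -3.355  1.554 -0.52 ]
```

```bash
cat >fit3.py <<'E'
import json,sys,numpy as np
from scipy.optimize import least_squares
D=[json.loads(l) for l in open("log.txt")]
g=lambda k:np.array([d[k] for d in D])
R,F,M,P=g("orientation"),g("contact_force"),g("wrist_torque"),g("tool_pos")
ax=np.array([.982,-.188,0]); ay=np.array([.188,.982,0]); c0=np.array([.5165,.122,.115])
ph=np.arctan2(-(P-c0)@ay,P[:,2]-.115); sg=np.sign(np.diff(ph,prepend=ph[0]-.1))
use=g("grip_force")>5; use[1]=False
first=np.arange(len(D))<22
def tau(L,dy,dz): return (M+np.cross(P-L*R[:,:,2]-c0-dy*ay-[0,0,dz],F))@ax
def fit(sel,L0=None,pr=1):
    def res(q):
        A,b,f,dy,dz,k,L=q; e=(tau(L,dy,dz)-k-(A*np.sin(ph+b)-f*sg))[sel]
        return np.r_[e/(.5*(L+.064)),(A-.21)/.01/pr,(f-.21)/.02/pr,dy/.002,dz/.002,k/.02,0 if L0 is None else (L-L0)/1e-4]
    r=min((least_squares(res,[.21,b1,.21,0,0,0,L0 or .16]) for b1 in(0,1.5,3,-1.5)),key=lambda r:r.cost)
    s=np.sqrt(np.diag(np.linalg.pinv(r.jac.T@r.jac))); q=r.x
    print(f"n {sel.sum()} chi2 {2*r.cost:.1f} load {np.degrees(q[1])%360:.0f} +-{np.degrees(s[1]):.0f}  A f dy dz k L",np.round(np.delete(q,1),4),"sL",round(s[6],4)); return r
if __name__=="__main__":
    fit(use&first); fit(use&~first); r=fit(use); fit(use,pr=5)
    for L in(.15,.16,.17,.18): fit(use,L)
    q=r.x; np.set_printoptions(suppress=True)
    print(np.round(np.c_[np.degrees(ph),sg,tau(q[6],q[3],q[4])-q[5]+q[2]*sg, q[0]*np.sin(ph+q[1])][use],2).tolist())
    print("Fy->Mx", np.linalg.lstsq(np.c_[-np.einsum('ni,ni->n',R[:,:,1],F)[use],np.ones(use.sum())],np.einsum('ni,ni->n',R[:,:,0],M)[use],rcond=None)[0])
E
python3 fit3.py
```

```text
n 20 chi2 36.8 load 202 +-12  A f dy dz k L [ 0.2157  0.224   0.0005  0.0023 -0.0123  0.1784] sL 0.0051
n 15 chi2 20.5 load 331 +-14  A f dy dz k L [ 2.109e-01  2.035e-01 -1.000e-04  3.000e-04 -1.100e-03  1.721e-01] sL 0.0076
n 35 chi2 78.7 load 220 +-10  A f dy dz k L [ 0.2112  0.2184 -0.0004  0.0029 -0.0092  0.18  ] sL 0.0047
n 35 chi2 77.4 load 224 +-12  A f dy dz k L [ 0.217   0.2753 -0.0009  0.0026 -0.0061  0.1884] sL 0.0097
n 35 chi2 126.5 load 210 +-9  A f dy dz k L [ 0.2141  0.1361 -0.     -0.0008 -0.0188  0.15  ] sL 0.0001
n 35 chi2 98.9 load 213 +-9  A f dy dz k L [ 2.130e-01  1.656e-01 -2.000e-04  5.000e-04 -1.530e-02  1.600e-01] sL 0.0001
n 35 chi2 83.5 load 217 +-9  A f dy dz k L [ 0.212   0.193  -0.0003  0.0018 -0.0121  0.17  ] sL 0.0001
n 35 chi2 78.7 load 220 +-10  A f dy dz k L [ 0.2112  0.2184 -0.0004  0.0029 -0.0092  0.18  ] sL 0.0001
[[8.23, 1.0, -0.21, -0.16], [17.27, 1.0, -0.39, -0.18], [26.29, 1.0, -0.14, -0.19], [35.31, 1.0, -0.34, -0.2], [44.34, 1.0, -0.31, -0.21], [53.41, 1.0, -0.48, -0.21], [46.13, -1.0, -0.48, -0.21], [36.65, -1.0, 0.12, -0.21], [27.5, -1.0, -0.21, -0.2], [18.4, -1.0, -0.13, -0.18], [9.38, -1.0, -0.3, -0.16], [0.36, -1.0, -0.17, -0.14], [-8.64, -1.0, -0.1, -0.11], [-17.68, -1.0, 0.18, -0.08], [-26.7, -1.0, 0.07, -0.05], [-35.73, -1.0, 0.21, -0.02], [-28.82, 1.0, 0.2, -0.04], [-19.47, 1.0, 0.04, -0.08], [-10.25, 1.0, -0.16, -0.11], [-1.04, 1.0, -0.03, -0.13], [7.94, 1.0, -0.27, -0.16], [16.99, 1.0, 0.29, -0.18], [9.11, -1.0, 0.14, -0.16], [0.05, -1.0, -0.07, -0.14], [-8.94, -1.0, -0.34, -0.11], [-18.24, -1.0, -0.14, -0.08], [-27.4, -1.0, -0.23, -0.05], [-36.34, -1.0, -0.19, -0.01], [-45.29, -1.0, -0.25, 0.02], [-36.76, 1.0, -0.04, -0.01], [-27.0, 1.0, -0.19, -0.05], [-17.88, 1.0, -0.17, -0.08], [-9.11, 1.0, -0.18, -0.11], [-0.41, 1.0, -0.12, -0.14], [8.29, 1.0, -0.25, -0.16]]
Fy->Mx [0.09808312 0.09644673]
```

```bash
cat > snap.py <<'E'
from h import *
import cv2,sys
s=bot.snapshot("scene");cv2.imwrite(f"pics/{sys.argv[1]}.png",s["img"][:,:,::-1])
E
python3 snap.py a0
```

Emit:
{"fn": "apply_moves", "kwargs": {"commands": [[[0,0,0,0,0,0,150],[0,0,0,0,0,0,150],[0,0,0,0,0,0,150],[0,0,-0.03,0,0,0,150],[0,0,-0.06,0,0,0,150]]]}}

```text
t: 12.43
tool_pos: [0.514, 0.1122, 0.2388]
orientation: [[0.188, 0.982, -0.003], [0.982, -0.188, -0.001], [-0.001, -0.003, -1.0]]
contact_force: [-0.3, 0.2, 0.6]
opening: 0.0392
grip_force: 0.0
```

Emit:
{"fn": "apply_moves", "kwargs": {"commands": [[[0,0,0,0,0.11,0,150],[0,0,0,0,0.22,0,150],[0,0,0,0,0.33,0,150],[0,0,0,0,0.44,0,150],[0,0,0,0,0.55,0,150]]]}}

```text
t: 12.85
tool_pos: [0.5151, 0.1122, 0.24]
orientation: [[0.158, 0.982, 0.103], [0.835, -0.189, 0.517], [0.527, 0.004, -0.85]]
contact_force: [1.1, 0.3, -0.0]
opening: 0.0389
grip_force: 0.0
```

Emit:
{"fn": "apply_moves", "kwargs": {"commands": [[[0,0,0,0,0.1,0,150],[0,0,0,0,0.2,0,150],[0,0,0,0,0.2,0,150],[0,0,0,0,0.2,0,150],[0,0,0,0,0.2,0,150]]]}}

```text
t: 13.27
tool_pos: [0.5147, 0.1124, 0.239]
orientation: [[0.137, 0.982, 0.128], [0.721, -0.188, 0.667], [0.679, 0.0, -0.734]]
contact_force: [-0.3, -0.5, 0.7]
opening: 0.0391
grip_force: 0.0
```

```bash
python3 log.py; python3 snap.py a1; python3 log.py
```

```text
[ 0.08 -0.16 -0.9 ] [-0.013 -0.362  0.02 ] -42.8
[-0.18 -0.63  0.52] [-0.005 -0.295 -0.025] -42.8
```

Emit:
{"fn": "apply_moves", "kwargs": {"commands": [[[0,0,0,0,0,0,150]]]}}

```text
t: 13.4
tool_pos: [0.5146, 0.1131, 0.2392]
orientation: [[0.136, 0.982, 0.128], [0.72, -0.187, 0.668], [0.68, 0.001, -0.733]]
contact_force: [0.6, 1.0, 1.6]
opening: 0.0392
grip_force: 0.0
```

```bash
python3 log.py; python3 - <<'E'
import cv2,numpy as np
f=lambda n:cv2.resize(cv2.imread(f"pics/{n}.png")[190:250,315:385],None,fx=5.5,fy=5.5,interpolation=cv2.INTER_CUBIC)
cv2.imwrite("pics/cmp.png",np.hstack([f("a0"),f("a1")]))
E
```

```text
[ 1.93  0.42 -0.45] [ 0.087 -0.314 -0.013] -42.9
```

View pics/cmp.png

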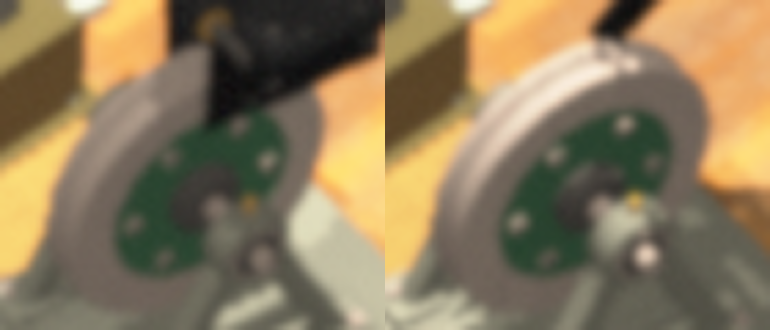

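The bolts are in the same places in both crops, for example (240,122) against (625−385,122), so the wheel didn't creep when released. In free air the wrist moment also shows a gravity residual of about −0.47·sin(tilt), so I'll correct for that and refit.

```bash
sed -i 's/^first=/tl=np.arctan2(R[:,:,2]@ay,-R[:,2,2]); M=M+.47*np.sin(tl)[:,None]*R[:,:,1]\nfirst=/' fit3.py; python3 fit3.py
```

```text
n 20 chi2 27.2 load 315 +-13  A f dy dz k L [ 0.2067  0.2168 -0.0013  0.0011  0.0093  0.1761] sL 0.0051
n 15 chi2 20.5 load 331 +-14  A f dy dz k L [ 2.109e-01  2.035e-01 -1.000e-04  3.000e-04 -1.100e-03  1.722e-01] sL 0.0076
n 35 chi2 48.2 load 321 +-11  A f dy dz k L [ 0.2075  0.2122 -0.0009  0.0016  0.0061  0.1759] sL 0.0046
n 35 chi2 47.5 load 317 +-14  A f dy dz k L [ 0.1804  0.2081 -0.0009  0.0014  0.0029  0.1749] sL 0.009
n 35 chi2 83.8 load 312 +-11  A f dy dz k L [ 0.2029  0.142  -0.0014 -0.002   0.0194  0.15  ] sL 0.0001
n 35 chi2 61.0 load 317 +-11  A f dy dz k L [ 0.205   0.1707 -0.0012 -0.0005  0.0125  0.16  ] sL 0.0001
n 35 chi2 49.9 load 320 +-11  A f dy dz k L [ 0.2066  0.1973 -0.001   0.0009  0.0081  0.17  ] sL 0.0001
n 35 chi2 49.0 load 322 +-11  A f dy dz k L [ 0.208   0.222  -0.0009  0.0021  0.0049  0.18  ] sL 0.0001
[[8.23, 1.0, -0.14, -0.11], [17.27, 1.0, -0.25, -0.08], [26.29, 1.0, 0.06, -0.04], [35.31, 1.0, -0.08, -0.01], [44.34, 1.0, 0.0, 0.02], [53.41, 1.0, -0.12, 0.05], [46.13, -1.0, -0.2, 0.03], [36.65, -1.0, 0.34, -0.01], [27.5, -1.0, -0.05, -0.04], [18.4, -1.0, -0.03, -0.07], [9.38, -1.0, -0.26, -0.1], [0.36, -1.0, -0.2, -0.13], [-8.64, -1.0, -0.2, -0.15], [-17.68, -1.0, 0.0, -0.17], [-26.7, -1.0, -0.17, -0.19], [-35.73, -1.0, -0.09, -0.2], [-28.82, 1.0, -0.0, -0.19], [-19.47, 1.0, -0.1, -0.18], [-10.25, 1.0, -0.23, -0.16], [-1.04, 1.0, -0.04, -0.13], [7.94, 1.0, -0.27, -0.11], [16.99, 1.0, 0.29, -0.08], [9.11, -1.0, 0.11, -0.1], [0.05, -1.0, -0.09, -0.13], [-8.94, -1.0, -0.37, -0.15], [-18.24, -1.0, -0.16, -0.17], [-27.4, -1.0, -0.24, -0.19], [-36.34, -1.0, -0.2, -0.2], [-45.29, -1.0, -0.26, -0.21], [-36.76, 1.0, -0.06, -0.2], [-27.0, 1.0, -0.21, -0.19], [-17.88, 1.0, -0.18, -0.17], [-9.11, 1.0, -0.19, -0.15], [-0.41, 1.0, -0.12, -0.13], [8.29, 1.0, -0.25, -0.11]]
Fy->Mx [0.09808312 0.09644673]
```

The two sets now agree: the heavy side is about 39° from the top on the −θ side. It therefore needs about −140° of turning, which I'll do in two strokes starting from a grip at +43°.

Emit:
{"fn": "apply_moves", "kwargs": {"commands": [[[-0.026,0,0,0,0,0,150],[-0.052,0,0,0,0,0,150],[-0.078,0,0.006,0,0,0,150],[-0.078,0,0.02,0,0,0,150],[-0.078,0,0.033,0,0,0,150]]]}}

```text
t: 13.82
tool_pos: [0.5083, 0.0785, 0.1607]
orientation: [[0.138, 0.982, 0.128], [0.719, -0.189, 0.669], [0.681, -0.0, -0.732]]
contact_force: [0.7, 0.5, -0.2]
opening: 0.0391
grip_force: 0.0
```

Emit:
{"fn": "apply_moves", "kwargs": {"commands": [[[0,0,0,0,0,0,150],[0,0,0,0,0,0,150],[0,0,0,0,0,0,255],[0,0,0,0,0,0,255],[0,0,0,0,0,0,255]]], "newtons": 20}}

```text
t: 14.23
tool_pos: [0.5081, 0.0787, 0.1621]
orientation: [[0.136, 0.982, 0.128], [0.719, -0.187, 0.669], [0.682, 0.001, -0.732]]
contact_force: [-3.7, -3.2, 5.5]
opening: 0.025
grip_force: 20.1
```

Emit:
{"fn": "apply_moves", "kwargs": {"commands": [[[0,0,0,0,0,0,255],[0,0,0,0,0,0,255],[0,0,0,0,0,0,255]]]}}

```text
t: 14.48
tool_pos: [0.5081, 0.0786, 0.162]
orientation: [[0.137, 0.982, 0.129], [0.718, -0.188, 0.67], [0.682, 0.001, -0.731]]
contact_force: [-1.0, -0.7, 6.7]
opening: 0.0245
grip_force: 20.0
```

```bash
python3 log.py; tail -n1 log.txt | cut -c1-200
```

```text
[ 3.96 -0.87 -5.53] [ 0.484  0.249 -0.075] -43.0
{"t": 14.4833, "joint_positions": [-18.627739559306132, 28.870175338163637, 116.77392736971213, 54.12652085058456, 56.52020746994151, -47.963046323122235], "joint_velocities": [-0.05720906292126209, 0
```

Now the first stroke, −99°.

Emit:
{"fn": "apply_moves", "kwargs": {"commands": [[[0.0034,0,0.0001,0,-0.0524,0,255],[0.0067,0,0.0004,0,-0.1047,0,255],[0.01,0,0.0008,0,-0.1571,0,255]]]}}

```text
t: 14.73
tool_pos: [0.5095, 0.0858, 0.1678]
orientation: [[0.156, 0.982, 0.105], [0.816, -0.188, 0.546], [0.556, 0.0, -0.831]]
contact_force: [-2.0, -0.2, -2.9]
opening: 0.0249
grip_force: 20.0
```

```bash
python3 log.py
```

```text
[-2.1  -1.88  2.06] [ 0.664 -0.782 -0.057] -33.8
```

Emit:
{"fn": "apply_moves", "kwargs": {"commands": [[[0.0034,0,0.0001,0,-0.0524,0,255],[0.0067,0,0.0004,0,-0.1047,0,255],[0.01,0,0.0008,0,-0.1571,0,255]]]}}

```text
t: 14.98
tool_pos: [0.5111, 0.0944, 0.1731]
orientation: [[0.17, 0.982, 0.08], [0.892, -0.188, 0.412], [0.419, 0.001, -0.908]]
contact_force: [-2.6, -3.1, -0.5]
opening: 0.025
grip_force: 20.0
```

```bash
python3 log.py
```

```text
[-3.41 -1.95 -1.03] [ 0.862 -0.939 -0.059] -24.8
```

Emit:
{"fn": "apply_moves", "kwargs": {"commands": [[[0.0034,0,0.0001,0,-0.0524,0,255],[0.0067,0,0.0004,0,-0.1047,0,255],[0.01,0,0.0008,0,-0.1571,0,255]]]}}

```text
t: 15.23
tool_pos: [0.5129, 0.1037, 0.1768]
orientation: [[0.18, 0.982, 0.052], [0.945, -0.188, 0.267], [0.272, 0.001, -0.962]]
contact_force: [-4.3, -3.9, 3.8]
opening: 0.0243
grip_force: 20.0
```

```bash
python3 log.py
```

```text
[-3.45 -3.47 -4.96] [ 0.929 -0.853 -0.074] -15.8
```

Emit:
{"fn": "apply_moves", "kwargs": {"commands": [[[0.0034,0,0.0001,0,-0.0524,0,255],[0.0067,0,0.0004,0,-0.1047,0,255],[0.01,0,0.0008,0,-0.1571,0,255]]]}}

```text
t: 15.48
tool_pos: [0.5147, 0.1134, 0.179]
orientation: [[0.186, 0.982, 0.023], [0.975, -0.188, 0.116], [0.118, 0.001, -0.993]]
contact_force: [-5.6, -3.1, 6.7]
opening: 0.0252
grip_force: 20.0
```

```bash
python3 log.py
```

```text
[-3.25 -4.89 -7.13] [ 0.984 -0.683 -0.092] -6.8
```

Emit:
{"fn": "apply_moves", "kwargs": {"commands": [[[0.0034,0,0.0001,0,-0.0524,0,255],[0.0067,0,0.0004,0,-0.1047,0,255],[0.01,0,0.0008,0,-0.1571,0,255]]]}}

```text
t: 15.73
tool_pos: [0.5166, 0.1233, 0.1797]
orientation: [[0.188, 0.982, -0.006], [0.981, -0.188, -0.038], [-0.039, 0.001, -0.999]]
contact_force: [-5.5, -1.9, 8.0]
opening: 0.0251
grip_force: 20.0
```

```bash
python3 log.py
```

```text
[-3.2  -5.03 -7.93] [ 0.991 -0.662 -0.132] 2.2
```

Emit:
{"fn": "apply_moves", "kwargs": {"commands": [[[0.0034,0,0.0001,0,-0.0524,0,255],[0.0067,0,0.0004,0,-0.1047,0,255],[0.01,0,0.0008,0,-0.1571,0,255]]]}}

```text
t: 15.98
tool_pos: [0.5184, 0.1333, 0.1788]
orientation: [[0.185, 0.982, -0.035], [0.963, -0.188, -0.191], [-0.195, 0.001, -0.981]]
contact_force: [-6.0, -0.0, 10.5]
opening: 0.0247
grip_force: 20.0
```

```bash
python3 log.py
```

```text
[ -3.16  -5.85 -10.1 ] [ 1.059 -0.66  -0.18 ] 11.2
```

Emit:
{"fn": "apply_moves", "kwargs": {"commands": [[[0.0034,0,0.0001,0,-0.0524,0,255],[0.0067,0,0.0004,0,-0.1047,0,255],[0.01,0,0.0008,0,-0.1571,0,255]]]}}

```text
t: 16.23
tool_pos: [0.5203, 0.143, 0.1762]
orientation: [[0.177, 0.982, -0.063], [0.922, -0.188, -0.34], [-0.345, 0.002, -0.938]]
contact_force: [-5.9, 1.8, 11.7]
opening: 0.0247
grip_force: 20.0
```

```bash
python3 log.py
```

```text
[ -3.43  -6.1  -11.18] [ 1.022 -0.705 -0.137] 20.2
```

Emit:
{"fn": "apply_moves", "kwargs": {"commands": [[[0.0034,0,0.0001,0,-0.0524,0,255],[0.0067,0,0.0004,0,-0.1047,0,255],[0.01,0,0.0008,0,-0.1571,0,255]]]}}

```text
t: 16.48
tool_pos: [0.522, 0.1523, 0.1721]
orientation: [[0.165, 0.982, -0.09], [0.857, -0.188, -0.479], [-0.488, 0.002, -0.873]]
contact_force: [-5.1, 2.6, 12.5]
opening: 0.0246
grip_force: 20.0
```

```bash
python3 log.py
```

```text
[ -4.73  -5.45 -11.66] [ 0.89  -0.668 -0.221] 29.2
```

Emit:
{"fn": "apply_moves", "kwargs": {"commands": [[[0.0034,0,0.0001,0,-0.0524,0,255],[0.0067,0,0.0004,0,-0.1047,0,255],[0.01,0,0.0008,0,-0.1571,0,255]]]}}

```text
t: 16.73
tool_pos: [0.5236, 0.1608, 0.1665]
orientation: [[0.149, 0.982, -0.115], [0.772, -0.188, -0.607], [-0.618, 0.002, -0.786]]
contact_force: [-4.1, 5.3, 12.3]
opening: 0.0252
grip_force: 20.0
```

```bash
python3 log.py
```

```text
[ -4.09  -5.01 -12.45] [ 0.938 -0.563 -0.215] 38.2
```

Emit:
{"fn": "apply_moves", "kwargs": {"commands": [[[0.0034,0,0.0001,0,-0.0524,0,255],[0.0067,0,0.0004,0,-0.1047,0,255],[0.01,0,0.0008,0,-0.1571,0,255]]]}}

```text
t: 16.98
tool_pos: [0.525, 0.1683, 0.1597]
orientation: [[0.129, 0.982, -0.136], [0.668, -0.188, -0.72], [-0.733, 0.002, -0.68]]
contact_force: [-3.4, 7.5, 12.0]
opening: 0.0246
grip_force: 20.0
```

```bash
python3 log.py
```

```text
[ -4.24  -4.77 -13.11] [ 0.793 -0.518 -0.215] 47.1
```

Emit:
{"fn": "apply_moves", "kwargs": {"commands": [[[0.0034,0,0.0001,0,-0.0524,0,255],[0.0067,0,0.0004,0,-0.1047,0,255],[0.01,0,0.0008,0,-0.1571,0,255]]]}}

```text
t: 17.23
tool_pos: [0.5263, 0.1747, 0.1517]
orientation: [[0.106, 0.982, -0.154], [0.547, -0.187, -0.816], [-0.83, 0.002, -0.557]]
contact_force: [-3.1, 8.9, 9.9]
opening: 0.025
grip_force: 20.0
```

```bash
python3 log.py;tail -n1 log.txt | cut -c1-200
```

```text
[ -3.7   -4.69 -12.35] [ 0.685 -0.446 -0.199] 56.1
{"t": 17.2333, "joint_positions": [28.43255001073167, 45.061746831631936, 89.39466305242101, -40.096900465829044, 89.08625534653609, 56.53124170061443], "joint_velocities": [7.421178903158217, 17.5316
```

Emit:
{"fn": "apply_moves", "kwargs": {"commands": [[[0,0,0,0,0,0,150],[0,0,0,0,0,0,150],[0,0,0,0,0,0,150],[0,0,0,0,0,0,150]]]}}

```text
t: 17.57
tool_pos: [0.5263, 0.1731, 0.1505]
orientation: [[0.106, 0.982, -0.156], [0.549, -0.188, -0.814], [-0.829, 0.0, -0.559]]
contact_force: [-0.3, 0.0, 0.4]
opening: 0.0387
grip_force: 0.0
```

```bash
python3 log.py; tail -n1 log.txt | grep -o '"tool_pos.*"orien'
```

```text
[-0.37 -0.27 -0.19] [0.014 0.485 0.   ] 56.0
"tool_pos": [0.5263021046563726, 0.17309601831569668, 0.15048230798146464], "orien
```

Emit:
{"fn": "apply_moves", "kwargs": {"commands": [[[-0.007,0,0.0004,0,0.11,0,150],[-0.014,0,0.0015,0,0.22,0,150],[-0.0207,0,0.0034,0,0.33,0,150],[-0.0273,0,0.0061,0,0.44,0,150],[-0.0335,0,0.0095,0,0.55,0,150]]]}}

```text
t: 17.98
tool_pos: [0.5216, 0.1471, 0.174]
orientation: [[0.173, 0.982, -0.074], [0.896, -0.188, -0.403], [-0.409, 0.003, -0.912]]
contact_force: [-0.1, -0.2, -1.5]
opening: 0.0392
grip_force: 0.0
```

Emit:
{"fn": "apply_moves", "kwargs": {"commands": [[[-0.007,0,0.0004,0,0.11,0,150],[-0.014,0,0.0015,0,0.22,0,150],[-0.0207,0,0.0034,0,0.33,0,150],[-0.0273,0,0.0061,0,0.44,0,150],[-0.0335,0,0.0095,0,0.55,0,150]]]}}

```text
t: 18.4
tool_pos: [0.5152, 0.1127, 0.1796]
orientation: [[0.187, 0.982, 0.029], [0.974, -0.189, 0.124], [0.127, 0.005, -0.992]]
contact_force: [-0.0, 1.1, -0.3]
opening: 0.0392
grip_force: 0.0
```

Emit:
{"fn": "apply_moves", "kwargs": {"commands": [[[-0.007,0,0.0004,0,0.11,0,150],[-0.014,0,0.0015,0,0.22,0,150],[-0.0207,0,0.0034,0,0.33,0,150],[-0.0273,0,0.0061,0,0.44,0,150],[-0.0335,0,0.0095,0,0.55,0,150]]]}}

```text
t: 18.82
tool_pos: [0.5093, 0.0808, 0.1658]
orientation: [[0.145, 0.982, 0.124], [0.766, -0.19, 0.614], [0.626, 0.006, -0.779]]
contact_force: [0.2, -0.5, -0.1]
opening: 0.039
grip_force: 0.0
```

Emit:
{"fn": "apply_moves", "kwargs": {"commands": [[[0,0,0,0,0,0,150],[0,0,0,0,0,0,150],[0,0,0,0,0,0,150]]]}}

```text
t: 19.07
tool_pos: [0.5089, 0.0818, 0.1649]
orientation: [[0.148, 0.982, 0.117], [0.77, -0.189, 0.609], [0.62, 0.0, -0.784]]
contact_force: [0.0, 0.2, 0.3]
opening: 0.0393
grip_force: 0.0
```

```bash
python3 log.py; tail -n1 log.txt | grep -o '"tool_pos.*"orien'; python3 - <<'E'
import json,numpy as np
from h import *
s=bot.read_state();r=s["tool_pos"]-np.array([.5165,.122,.115]);y=r@[.188,.982,0]
print(np.degrees(np.arctan2(-y,r[2])),np.hypot(y,r[2]),r@[.982,-.188,0])
E
```

```text
[ 0.33 -0.01 -0.06] [-0.007 -0.327  0.019] -38.3
"tool_pos": [0.5088558670332387, 0.08181959727120126, 0.16486674240245353], "orien
39.354173411540614 0.06449055654528472 4.7377139654612016e-05
```

Emit:
{"fn": "apply_moves", "kwargs": {"commands": [[[0,0,0,0,0,0,255],[0,0,0,0,0,0,255],[0,0,0,0,0,0,255],[0,0,0,0,0,0,255],[0,0,0,0,0,0,255]]], "newtons": 20}}

```text
t: 19.48
tool_pos: [0.5089, 0.0827, 0.165]
orientation: [[0.146, 0.982, 0.117], [0.769, -0.187, 0.612], [0.623, 0.001, -0.782]]
contact_force: [2.4, 4.4, 2.9]
opening: 0.0248
grip_force: 20.0
```

```bash
python3 log.py
```

```text
[5.54 1.56 0.73] [-0.122  0.537 -0.068] -38.5
```

Emit:
{"fn": "apply_moves", "kwargs": {"commands": [[[0.0034,0,0.0001,0,-0.0524,0,255],[0.0067,0,0.0004,0,-0.1047,0,255],[0.01,0,0.0008,0,-0.1571,0,255]]]}}

```text
t: 19.73
tool_pos: [0.5103, 0.0901, 0.1701]
orientation: [[0.164, 0.982, 0.092], [0.856, -0.188, 0.481], [0.49, 0.0, -0.872]]
contact_force: [0.8, 2.6, -5.5]
opening: 0.025
grip_force: 20.0
```

```bash
python3 log.py
```

```text
[-0.34  0.26  6.06] [ 0.305 -0.323 -0.094] -29.3
```

Emit:
{"fn": "apply_moves", "kwargs": {"commands": [[[0.0034,0,0.0001,0,-0.0524,0,255],[0.0067,0,0.0004,0,-0.1047,0,255],[0.01,0,0.0008,0,-0.1571,0,255]]]}}

```text
t: 19.98
tool_pos: [0.512, 0.0991, 0.1746]
orientation: [[0.176, 0.982, 0.066], [0.921, -0.188, 0.341], [0.347, 0.001, -0.938]]
contact_force: [-1.2, -1.3, -2.1]
opening: 0.0246
grip_force: 20.0
```

```bash
python3 log.py
```

```text
[-2.15 -0.9   1.41] [ 0.447 -0.444 -0.041] -20.3
```

Emit:
{"fn": "apply_moves", "kwargs": {"commands": [[[0.0034,0,0.0001,0,-0.0524,0,255],[0.0067,0,0.0004,0,-0.1047,0,255],[0.01,0,0.0008,0,-0.1571,0,255]]]}}

```text
t: 20.23
tool_pos: [0.5137, 0.1085, 0.1776]
orientation: [[0.184, 0.982, 0.038], [0.963, -0.188, 0.192], [0.196, 0.001, -0.981]]
contact_force: [-3.0, -2.4, 1.2]
opening: 0.0251
grip_force: 20.0
```

```bash
python3 log.py
```

```text
[-2.64 -2.5  -1.76] [ 0.745 -0.424 -0.067] -11.3
```

Emit:
{"fn": "apply_moves", "kwargs": {"commands": [[[0.0034,0,0.0001,0,-0.0524,0,255],[0.0067,0,0.0004,0,-0.1047,0,255],[0.01,0,0.0008,0,-0.1571,0,255]]]}}

```text
t: 20.48
tool_pos: [0.5156, 0.1183, 0.1791]
orientation: [[0.187, 0.982, 0.009], [0.981, -0.188, 0.039], [0.04, 0.001, -0.999]]
contact_force: [-3.9, -2.3, 6.0]
opening: 0.0249
grip_force: 20.0
```

```bash
python3 log.py
```

```text
[-2.79 -3.41 -6.13] [ 0.795 -0.377 -0.115] -2.3
```

Emit:
{"fn": "apply_moves", "kwargs": {"commands": [[[0.0034,0,0.0001,0,-0.0524,0,255],[0.0067,0,0.0004,0,-0.1047,0,255],[0.01,0,0.0008,0,-0.1571,0,255]]]}}

```text
t: 20.73
tool_pos: [0.5175, 0.1282, 0.179]
orientation: [[0.186, 0.982, -0.021], [0.976, -0.188, -0.115], [-0.117, 0.001, -0.993]]
contact_force: [-4.8, -1.2, 7.8]
opening: 0.025
grip_force: 20.0
```

```bash
python3 log.py
```

```text
[-3.02 -4.51 -7.49] [ 0.88  -0.446 -0.13 ] 6.7
```

Emit:
{"fn": "apply_moves", "kwargs": {"commands": [[[0.0034,0,0.0001,0,-0.0524,0,255],[0.0067,0,0.0004,0,-0.1047,0,255],[0.01,0,0.0008,0,-0.1571,0,255]]]}}

```text
t: 20.98
tool_pos: [0.5193, 0.1379, 0.1772]
orientation: [[0.181, 0.982, -0.049], [0.945, -0.188, -0.266], [-0.271, 0.002, -0.963]]
contact_force: [-5.0, 0.2, 10.2]
opening: 0.0249
grip_force: 20.0
```

```bash
python3 log.py
```

```text
[-3.49 -4.94 -9.58] [ 0.893 -0.531 -0.206] 15.7
```

Emit:
{"fn": "apply_moves", "kwargs": {"commands": [[[0.0034,0,0.0001,0,-0.0524,0,255],[0.0067,0,0.0004,0,-0.1047,0,255],[0.01,0,0.0008,0,-0.1571,0,255]]]}}

```text
t: 21.23
tool_pos: [0.5211, 0.1473, 0.174]
orientation: [[0.171, 0.982, -0.077], [0.892, -0.188, -0.411], [-0.418, 0.002, -0.908]]
contact_force: [-5.4, 0.9, 11.5]
opening: 0.025
grip_force: 20.0
```

```bash
python3 log.py
```

```text
[ -4.89  -5.5  -10.39] [ 0.864 -0.646 -0.149] 24.7
```

Emit:
{"fn": "apply_moves", "kwargs": {"commands": [[[0.0034,0,0.0001,0,-0.0524,0,255],[0.0067,0,0.0004,0,-0.1047,0,255],[0.01,0,0.0008,0,-0.1571,0,255]]]}}

```text
t: 21.48
tool_pos: [0.5227, 0.1561, 0.1693]
orientation: [[0.157, 0.982, -0.103], [0.817, -0.188, -0.545], [-0.555, 0.002, -0.832]]
contact_force: [-4.3, 1.6, 12.4]
opening: 0.0249
grip_force: 20.0
```

```bash
python3 log.py
```

```text
[ -6.27  -4.51 -10.76] [ 0.837 -0.842 -0.213] 33.7
```

Emit:
{"fn": "apply_moves", "kwargs": {"commands": [[[0.0034,0,0.0001,0,-0.0524,0,255],[0.0067,0,0.0004,0,-0.1047,0,255],[0.01,0,0.0008,0,-0.1571,0,255]]]}}

```text
t: 21.73
tool_pos: [0.5242, 0.1641, 0.1633]
orientation: [[0.139, 0.982, -0.126], [0.721, -0.187, -0.667], [-0.678, 0.002, -0.735]]
contact_force: [-3.6, 4.0, 13.3]
opening: 0.0248
grip_force: 20.0
```

```bash
python3 log.py
```

```text
[ -6.63  -4.26 -12.01] [ 0.769 -0.96  -0.208] 42.7
```

Emit:
{"fn": "apply_moves", "kwargs": {"commands": [[[0.0034,0,0.0001,0,-0.0524,0,255],[0.0067,0,0.0004,0,-0.1047,0,255],[0.01,0,0.0008,0,-0.1571,0,255]]]}}

```text
t: 21.98
tool_pos: [0.5256, 0.171, 0.156]
orientation: [[0.118, 0.982, -0.146], [0.608, -0.187, -0.771], [-0.785, 0.002, -0.619]]
contact_force: [-3.3, 4.7, 13.8]
opening: 0.0249
grip_force: 20.0
```

```bash
python3 log.py; grep -c . log.txt
```

```text
[ -8.38  -4.09 -11.69] [ 0.64  -1.145 -0.262] 51.7
66
```

Emit:
{"fn": "apply_moves", "kwargs": {"commands": [[[-0.0034,0,0.0001,0,0.0524,0,255],[-0.0067,0,0.0004,0,0.1047,0,255],[-0.01,0,0.0008,0,0.1571,0,255]]]}}

```text
t: 22.23
tool_pos: [0.5244, 0.1651, 0.161]
orientation: [[0.138, 0.983, -0.125], [0.727, -0.186, -0.661], [-0.672, 0.001, -0.74]]
contact_force: [-0.5, 6.0, -3.5]
opening: 0.025
grip_force: 20.0
```

```bash
python3 log.py
```

```text
[ 6.6  -1.65 -1.32] [ 0.287  1.739 -0.167] 42.2
```

Emit:
{"fn": "apply_moves", "kwargs": {"commands": [[[-0.0034,0,0.0001,0,0.0524,0,255],[-0.0067,0,0.0004,0,0.1047,0,255],[-0.01,0,0.0008,0,0.1571,0,255]]]}}

```text
t: 22.48
tool_pos: [0.5229, 0.1571, 0.1676]
orientation: [[0.157, 0.982, -0.101], [0.822, -0.187, -0.538], [-0.548, 0.001, -0.837]]
contact_force: [-0.2, 6.8, -2.3]
opening: 0.0246
grip_force: 20.0
```

```bash
python3 log.py
```

```text
[ 6.85 -1.46 -1.69] [ 0.357  1.762 -0.136] 33.2
```

Emit:
{"fn": "apply_moves", "kwargs": {"commands": [[[-0.0034,0,0.0001,0,0.0524,0,255],[-0.0067,0,0.0004,0,0.1047,0,255],[-0.01,0,0.0008,0,0.1571,0,255]]]}}

```text
t: 22.73
tool_pos: [0.5213, 0.1483, 0.1725]
orientation: [[0.171, 0.982, -0.076], [0.896, -0.187, -0.403], [-0.41, 0.001, -0.912]]
contact_force: [-0.4, 6.4, -3.5]
opening: 0.0248
grip_force: 20.0
```

```bash
python3 log.py
```

```text
[ 7.13 -1.57  0.62] [ 0.385  1.871 -0.171] 24.2
```

Emit:
{"fn": "apply_moves", "kwargs": {"commands": [[[-0.0034,0,0.0001,0,0.0524,0,255],[-0.0067,0,0.0004,0,0.1047,0,255],[-0.01,0,0.0008,0,0.1571,0,255]]]}}

```text
t: 22.98
tool_pos: [0.5195, 0.1389, 0.176]
orientation: [[0.181, 0.982, -0.048], [0.948, -0.188, -0.258], [-0.263, 0.001, -0.965]]
contact_force: [-0.9, 6.6, -4.6]
opening: 0.025
grip_force: 20.0
```

```bash
python3 log.py
```

```text
[ 7.28 -2.12  2.82] [ 0.438  1.737 -0.201] 15.2
```

Emit:
{"fn": "apply_moves", "kwargs": {"commands": [[[-0.0034,0,0.0001,0,0.0524,0,255],[-0.0067,0,0.0004,0,0.1047,0,255],[-0.01,0,0.0008,0,0.1571,0,255]]]}}

```text
t: 23.23
tool_pos: [0.5176, 0.1291, 0.1779]
orientation: [[0.187, 0.982, -0.019], [0.976, -0.188, -0.107], [-0.109, 0.001, -0.994]]
contact_force: [0.9, 8.6, -5.8]
opening: 0.0249
grip_force: 20.0
```

```bash
python3 log.py
```

```text
[ 9.2  -0.69  4.83] [ 0.405  1.741 -0.118] 6.3
```

Emit:
{"fn": "apply_moves", "kwargs": {"commands": [[[-0.0034,0,0.0001,0,0.0524,0,255],[-0.0067,0,0.0004,0,0.1047,0,255],[-0.01,0,0.0008,0,0.1571,0,255]]]}}

```text
t: 23.48
tool_pos: [0.5158, 0.1192, 0.1782]
orientation: [[0.188, 0.982, 0.01], [0.981, -0.188, 0.046], [0.047, 0.001, -0.999]]
contact_force: [1.6, 9.7, -7.1]
opening: 0.0248
grip_force: 20.0
```

```bash
python3 log.py
```

```text
[ 9.47 -0.27  7.56] [ 0.186  1.743 -0.128] -2.7
```

Emit:
{"fn": "apply_moves", "kwargs": {"commands": [[[-0.0034,0,0.0001,0,0.0524,0,255],[-0.0067,0,0.0004,0,0.1047,0,255],[-0.01,0,0.0008,0,0.1571,0,255]]]}}

```text
t: 23.73
tool_pos: [0.5139, 0.1094, 0.1768]
orientation: [[0.184, 0.982, 0.039], [0.962, -0.188, 0.199], [0.203, 0.001, -0.979]]
contact_force: [3.8, 11.4, -10.7]
opening: 0.0248
grip_force: 20.0
```

```bash
python3 log.py
```

```text
[ 9.48  1.54 12.9 ] [-0.023  1.707 -0.134] -11.7
```

Emit:
{"fn": "apply_moves", "kwargs": {"commands": [[[-0.0034,0,0.0001,0,0.0524,0,255],[-0.0067,0,0.0004,0,0.1047,0,255],[-0.01,0,0.0008,0,0.1571,0,255]]]}}

```text
t: 23.98
tool_pos: [0.5121, 0.1, 0.174]
orientation: [[0.176, 0.982, 0.067], [0.919, -0.188, 0.347], [0.354, 0.0, -0.935]]
contact_force: [5.5, 14.3, -12.5]
opening: 0.0252
grip_force: 20.0
```

```bash
python3 log.py
```

```text
[ 9.64  2.67 17.06] [-0.363  1.674 -0.152] -20.7
```

Emit:
{"fn": "apply_moves", "kwargs": {"commands": [[[-0.0034,0,0.0001,0,0.0524,0,255],[-0.0067,0,0.0004,0,0.1047,0,255],[-0.01,0,0.0008,0,0.1571,0,255]]]}}

```text
t: 24.23
tool_pos: [0.5105, 0.0911, 0.1697]
orientation: [[0.163, 0.982, 0.093], [0.853, -0.188, 0.487], [0.496, -0.0, -0.868]]
contact_force: [8.5, 18.2, -15.2]
opening: 0.0249
grip_force: 20.0
```

```bash
python3 log.py; cat >fit4.py <<'E'
import json,numpy as np
from scipy.optimize import least_squares
D=[json.loads(l) for l in open("log.txt")]; n=len(D)
g=lambda k:np.array([d[k] for d in D])
R,F,M,P=g("orientation"),g("contact_force"),g("wrist_torque"),g("tool_pos")
ax=np.array([.982,-.188,0]); ay=np.array([.188,.982,0]); c0=np.array([.5165,.122,.115])
ph=np.degrees(np.arctan2(-(P-c0)@ay,P[:,2]-.115)); tl=np.arctan2(R[:,:,2]@ay,-R[:,2,2])
gf=g("grip_force"); grip=gf>5
seg=np.zeros(n,int); i=np.arange(n)
off=np.zeros(n); br=[j for j in range(1,n) if grip[j] and not grip[j-1]]
for j in br[2:]:
    # wheel keeps its angle while released: last gripped sample before j
    k=max(q for q in range(j) if grip[q]); off[j:]=off[k]+ph[k]-ph[j]
th=np.radians(ph+off); sg=np.sign(np.diff(ph,prepend=ph[0]-1))
use=grip.copy(); use[[j for j in br if j not in(br[1],)]]=False; use[1]=False
My=np.einsum('ni,ni->n',R[:,:,1],M)
def tau(L,dy,dz,G): return (M+G*np.sin(tl)[:,None]*R[:,:,1]+np.cross(P-L*R[:,:,2]-c0-dy*ay-[0,0,dz],F))@ax
def fit(sel,show=True):
    def res(q):
        A,b,f,dy,dz,k,L,G=q
        return np.r_[(tau(L,dy,dz,G)-k-(A*np.sin(th+b)-f*sg))[sel]/(.5*(L+.064)),(A-.21)/.01,(f-.21)/.02,dy/.002,dz/.002,k/.02,(G-.52)/.03]
    r=min((least_squares(res,[.21,b,.21,0,0,0,.17,.52]) for b in(0,1.5,3,-1.5)),key=lambda r:r.cost)
    s=np.sqrt(np.linalg.pinv(r.jac.T@r.jac)[1,1]); q=r.x
    print(f"n {sel.sum()} chi2 {2*r.cost:.1f} load0 {np.degrees(q[1])%360:.1f} +-{np.degrees(s):.1f}; load now {np.degrees(q[1]+th[-1])%360:.1f}",np.round(np.delete(q,1),4)); return r
if __name__=="__main__":
    print(br,ph[br],np.degrees(th[br]),"now",ph[-1])
    i=np.arange(n); fit(use); fit(use&(i<br[3])); fit(use&(i>=br[3])); fit(use&(i>=br[4]))
E
python3 fit4.py
```

```text
[ 9.4   4.96 22.87] [-0.64   1.371 -0.166] -29.7
[1, 23, 41, 55] [-0.31747015  7.94294945 43.19781471 38.70154108] [ -0.31747015   7.94294945   8.28895546 -90.51006994] now 29.889381079938655
n 65 chi2 70.7 load0 327.4 +-5.8; load now 228.1 [2.087e-01 2.118e-01 5.000e-04 2.000e-03 8.700e-03 1.721e-01 5.415e-01]
n 46 chi2 51.3 load0 325.3 +-10.0; load now 226.0 [ 2.075e-01  2.107e-01 -3.000e-04  1.000e-03  9.000e-03  1.741e-01
  5.388e-01]
n 19 chi2 16.3 load0 319.5 +-10.7; load now 220.1 [ 0.2102  0.2128  0.      0.0013 -0.0007  0.1645  0.5214]Traceback (most recent call last):
  File "fit4.py", line 27, in <module>
    i=np.arange(n); fit(use); fit(use&(i<br[3])); fit(use&(i>=br[3])); fit(use&(i>=br[4]))
                                                                                   ~~^^^
IndexError: list index out of range
```

```bash
sed -i 's/; fit(use&(i>=br\[4\]))//' fit4.py; python3 - <<'E'
from fit4 import *
E=g("joint_efforts"); q=g("joint_velocities")
mz=np.cross(P,F)[:,2]  # base moment about z of pad force (approx, pad moments small about z)
free=~grip
print("free e1",np.round(E[free,0],2),"qd1",np.round(q[free,0],2))
Mz=M[:,2]+np.cross(P-.172*R[:,:,2],F)[:,2]
X=np.c_[Mz[use],q[use,0],np.ones(use.sum())]
w,*_=np.linalg.lstsq(X,E[use,0],rcond=None); print("coef",w,"resid std",(E[use,0]-X@w).std(),"expected from noise .5N*.55=.28")
a=q[use,0]; s=np.sign(a); X=np.c_[X,s]; w,*_=np.linalg.lstsq(X,E[use,0],rcond=None); print(w,(E[use,0]-X@w).std())
E
```

```text
free e1 [ 0.01 -0.35 -1.02 -0.75 -0.37  0.37 -1.54] qd1 [-0.    0.18  1.05  0.53 -0.08 -0.1   1.33]
coef [-1.00320097 -0.14401308  0.24352696] resid std 0.3682016234476687 expected from noise .5N*.55=.28
[-1.00465439 -0.14180936  0.24676066 -0.0425561 ] 0.3677647687944667
```

Emit:
{"fn": "apply_moves", "kwargs": {"commands": [[[0,0,0,0,0,0,180],[0,0,0,0,0,0,180],[0,0,0,0,0,0,180],[0,0,0,0,0,0,180]]]}}

```text
t: 24.57
tool_pos: [0.5103, 0.0903, 0.1701]
orientation: [[0.163, 0.982, 0.093], [0.856, -0.187, 0.483], [0.491, 0.001, -0.871]]
contact_force: [0.6, -0.5, -0.8]
opening: 0.028
grip_force: 0.0
```

```bash
python3 log.py
```

```text
[-0.7   0.67  0.54] [ 0.022 -0.253  0.01 ] -29.4
```

Emit:
{"fn": "apply_moves", "kwargs": {"commands": [[[0,0,0,0,0,0,255],[0,0,0,0,0,0,255],[0,0,0,0,0,0,255],[0,0,0,0,0,0,255]]]}}

```text
t: 24.9
tool_pos: [0.5103, 0.0904, 0.1702]
orientation: [[0.163, 0.982, 0.093], [0.855, -0.187, 0.484], [0.493, 0.001, -0.87]]
contact_force: [0.6, 1.9, 2.5]
opening: 0.0253
grip_force: 20.0
```

```bash
python3 log.py
```

```text
[ 2.95  0.22 -1.22] [ 0.2    0.106 -0.15 ] -29.5
```

Emit:
{"fn": "apply_moves", "kwargs": {"commands": [[[0.0034,0,0.0001,0,-0.0524,0,255],[0.0067,0,0.0004,0,-0.1047,0,255],[0.01,0,0.0008,0,-0.1571,0,255],[0.0134,0,0.0014,0,-0.2094,0,255],[0.0166,0,0.0022,0,-0.2618,0,255]]]}}

```text
t: 25.32
tool_pos: [0.5131, 0.1051, 0.1765]
orientation: [[0.182, 0.982, 0.047], [0.952, -0.188, 0.242], [0.247, 0.001, -0.969]]
contact_force: [-3.6, -2.3, 1.2]
opening: 0.025
grip_force: 20.0
```

```bash
python3 log.py
```

```text
[-2.5 -3.1 -1.9] [ 0.717 -0.839 -0.087] -14.3
```

Emit:
{"fn": "apply_moves", "kwargs": {"commands": [[[0.0034,0,0.0001,0,-0.0524,0,255]]]}}

```text
t: 25.4
tool_pos: [0.5137, 0.1083, 0.1774]
orientation: [[0.184, 0.982, 0.038], [0.963, -0.188, 0.192], [0.196, 0.001, -0.981]]
contact_force: [-4.0, -4.0, 2.2]
opening: 0.0248
grip_force: 20.0
```

```bash
python3 log.py
```

```text
[-4.19 -3.21 -3.08] [ 0.738 -0.994 -0.134] -11.3
```

Emit:
{"fn": "apply_moves", "kwargs": {"commands": [[[0.0034,0,0.0001,0,-0.0524,0,255]]]}}

```text
t: 25.48
tool_pos: [0.5143, 0.1115, 0.178]
orientation: [[0.185, 0.982, 0.028], [0.972, -0.188, 0.141], [0.144, 0.001, -0.99]]
contact_force: [-3.6, -4.8, 4.2]
opening: 0.0247
grip_force: 20.0
```

```bash
python3 log.py
```

```text
[-4.7  -2.66 -4.89] [ 0.748 -1.02  -0.112] -8.3
```

Emit:
{"fn": "apply_moves", "kwargs": {"commands": [[[0.0034,0,0.0001,0,-0.0524,0,255]]]}}

```text
t: 25.57
tool_pos: [0.5149, 0.1148, 0.1785]
orientation: [[0.187, 0.982, 0.018], [0.978, -0.187, 0.09], [0.092, 0.001, -0.996]]
contact_force: [-4.3, -4.1, 5.5]
opening: 0.0245
grip_force: 20.0
```

```bash
python3 log.py
```

```text
[-4.26 -3.43 -5.88] [ 0.776 -1.087 -0.132] -5.3
```

Emit:
{"fn": "apply_moves", "kwargs": {"commands": [[[0.0034,0,0.0001,0,-0.0524,0,255]]]}}

```text
t: 25.65
tool_pos: [0.5156, 0.1181, 0.1789]
orientation: [[0.187, 0.982, 0.008], [0.982, -0.187, 0.039], [0.04, 0.001, -0.999]]
contact_force: [-4.9, -5.1, 6.1]
opening: 0.0247
grip_force: 20.0
```

```bash
python3 log.py
```

```text
[-5.72 -3.87 -6.35] [ 0.794 -1.145 -0.112] -2.3
```

Emit:
{"fn": "apply_moves", "kwargs": {"commands": [[[0.0034,0,0.0001,0,-0.0524,0,255]]]}}

```text
t: 25.73
tool_pos: [0.5162, 0.1214, 0.179]
orientation: [[0.187, 0.982, -0.001], [0.982, -0.187, -0.013], [-0.013, 0.001, -1.0]]
contact_force: [-4.5, -4.9, 6.7]
opening: 0.0246
grip_force: 20.0
```

```bash
python3 log.py
```

```text
[-5.75 -3.52 -6.62] [ 0.783 -1.172 -0.143] 0.7
```

Emit:
{"fn": "apply_moves", "kwargs": {"commands": [[[0.0034,0,0.0001,0,-0.0524,0,255]]]}}

```text
t: 25.82
tool_pos: [0.5168, 0.1247, 0.179]
orientation: [[0.187, 0.982, -0.011], [0.98, -0.188, -0.064], [-0.065, 0.001, -0.998]]
contact_force: [-5.1, -5.1, 9.1]
opening: 0.025
grip_force: 20.0
```

```bash
python3 log.py
```

```text
[-6.55 -4.09 -8.7 ] [ 0.792 -1.31  -0.131] 3.8
```

Emit:
{"fn": "apply_moves", "kwargs": {"commands": [[[0.0034,0,0.0001,0,-0.0524,0,255]]]}}

```text
t: 25.9
tool_pos: [0.5174, 0.128, 0.1788]
orientation: [[0.186, 0.982, -0.021], [0.975, -0.188, -0.116], [-0.118, 0.001, -0.993]]
contact_force: [-5.1, -4.9, 9.1]
opening: 0.0249
grip_force: 20.0
```

```bash
python3 log.py
```

```text
[-6.8  -4.08 -8.4 ] [ 0.757 -1.336 -0.119] 6.8
```

Emit:
{"fn": "apply_moves", "kwargs": {"commands": [[[0.0034,0,0.0001,0,-0.0524,0,255]]]}}

```text
t: 25.98
tool_pos: [0.5181, 0.1314, 0.1784]
orientation: [[0.185, 0.982, -0.031], [0.968, -0.188, -0.167], [-0.17, 0.001, -0.986]]
contact_force: [-5.4, -5.0, 11.0]
opening: 0.0245
grip_force: 20.0
```

```bash
python3 log.py
```

```text
[-7.7  -4.38 -9.8 ] [ 0.751 -1.319 -0.09 ] 9.8
```

Emit:
{"fn": "apply_moves", "kwargs": {"commands": [[[0.0034,0,0.0001,0,-0.0524,0,255]]]}}

```text
t: 26.07
tool_pos: [0.5187, 0.1346, 0.1778]
orientation: [[0.183, 0.982, -0.041], [0.958, -0.188, -0.217], [-0.221, 0.001, -0.975]]
contact_force: [-4.8, -3.9, 10.9]
opening: 0.0253
grip_force: 20.0
```

```bash
python3 log.py
```

```text
[-7.05 -4.01 -9.62] [ 0.797 -1.383 -0.145] 12.8
```

Emit:
{"fn": "apply_moves", "kwargs": {"commands": [[[0.0034,0,0.0001,0,-0.0524,0,255]]]}}

```text
t: 26.15
tool_pos: [0.5193, 0.1379, 0.177]
orientation: [[0.181, 0.982, -0.05], [0.945, -0.188, -0.267], [-0.272, 0.001, -0.962]]
contact_force: [-4.8, -4.4, 11.0]
opening: 0.0248
grip_force: 20.0
```

```bash
python3 log.py
```

```text
[-8.   -3.85 -9.16] [ 0.783 -1.434 -0.179] 15.8
```

Emit:
{"fn": "apply_moves", "kwargs": {"commands": [[[0.0034,0,0.0001,0,-0.0524,0,255]]]}}

```text
t: 26.23
tool_pos: [0.5199, 0.1411, 0.1761]
orientation: [[0.178, 0.982, -0.059], [0.93, -0.188, -0.316], [-0.322, 0.001, -0.947]]
contact_force: [-4.8, -3.7, 12.8]
opening: 0.025
grip_force: 20.0
```

```bash
python3 log.py
```

```text
[ -8.43  -3.98 -10.68] [ 0.751 -1.453 -0.185] 18.8
```

Emit:
{"fn": "apply_moves", "kwargs": {"commands": [[[0.0034,0,0.0001,0,-0.0524,0,255]]]}}

```text
t: 26.32
tool_pos: [0.5205, 0.1443, 0.175]
orientation: [[0.175, 0.982, -0.069], [0.912, -0.188, -0.365], [-0.371, 0.001, -0.929]]
contact_force: [-5.7, -3.3, 12.3]
opening: 0.0247
grip_force: 20.0
```

```bash
python3 log.py
```

```text
[-8.53 -4.98 -9.82] [ 0.758 -1.463 -0.207] 21.8
```

Emit:
{"fn": "apply_moves", "kwargs": {"commands": [[[0.0034,0,0.0001,0,-0.0524,0,255]]]}}

```text
t: 26.4
tool_pos: [0.5211, 0.1475, 0.1737]
orientation: [[0.171, 0.982, -0.078], [0.892, -0.188, -0.412], [-0.419, 0.001, -0.908]]
contact_force: [-4.5, -3.3, 12.5]
opening: 0.0245
grip_force: 20.0
```

```bash
python3 log.py
```

```text
[-8.93 -3.81 -9.6 ] [ 0.797 -1.493 -0.176] 24.8
```

Emit:
{"fn": "apply_moves", "kwargs": {"commands": [[[0.0034,0,0.0001,0,-0.0524,0,255]]]}}

```text
t: 26.48
tool_pos: [0.5217, 0.1505, 0.1723]
orientation: [[0.167, 0.982, -0.087], [0.869, -0.188, -0.458], [-0.466, 0.001, -0.885]]
contact_force: [-4.7, -2.8, 12.3]
opening: 0.0247
grip_force: 20.0
```

```bash
python3 log.py
```

```text
[-8.93 -4.11 -9.15] [ 0.713 -1.443 -0.195] 27.8
```

Emit:
{"fn": "apply_moves", "kwargs": {"commands": [[[0.0034,0,0.0001,0,-0.0524,0,255]]]}}

```text
t: 26.57
tool_pos: [0.5223, 0.1535, 0.1707]
orientation: [[0.162, 0.982, -0.095], [0.844, -0.188, -0.503], [-0.512, 0.001, -0.859]]
contact_force: [-5.1, -2.0, 13.4]
opening: 0.0249
grip_force: 20.0
```

```bash
python3 log.py
```

```text
[-9.39 -4.59 -9.97] [ 0.673 -1.496 -0.204] 30.8
```

Emit:
{"fn": "apply_moves", "kwargs": {"commands": [[[0.0034,0,0.0001,0,-0.0524,0,255]]]}}

```text
t: 26.65
tool_pos: [0.5228, 0.1564, 0.1688]
orientation: [[0.157, 0.982, -0.103], [0.816, -0.188, -0.547], [-0.556, 0.001, -0.831]]
contact_force: [-4.8, -1.6, 12.2]
opening: 0.0246
grip_force: 20.0
```

```bash
python3 log.py
```

```text
[-8.83 -4.41 -8.81] [ 0.662 -1.448 -0.149] 33.8
```

Emit:
{"fn": "apply_moves", "kwargs": {"commands": [[[0.0034,0,0.0001,0,-0.0524,0,255]]]}}

```text
t: 26.73
tool_pos: [0.5233, 0.1592, 0.1669]
orientation: [[0.151, 0.982, -0.111], [0.786, -0.188, -0.589], [-0.599, 0.001, -0.801]]
contact_force: [-4.8, -0.5, 12.2]
opening: 0.0247
grip_force: 20.0
```

```bash
python3 log.py
```

```text
[-8.41 -4.64 -8.97] [ 0.643 -1.502 -0.144] 36.8
```

Emit:
{"fn": "apply_moves", "kwargs": {"commands": [[[0.0034,0,0.0001,0,-0.0524,0,255]]]}}

```text
t: 26.82
tool_pos: [0.5238, 0.1619, 0.1649]
orientation: [[0.145, 0.982, -0.119], [0.754, -0.188, -0.629], [-0.64, 0.001, -0.768]]
contact_force: [-4.4, -0.6, 11.9]
opening: 0.0246
grip_force: 20.0
```

```bash
python3 log.py; python3 fit4.py
```

```text
[-8.73 -4.19 -8.19] [ 0.573 -1.502 -0.16 ] 39.8
[1, 23, 41, 55, 76] [-0.31747015  7.94294945 43.19781471 38.70154108 30.25566617] [ -0.31747015   7.94294945   8.28895546 -90.51006994 -99.32222995] now -39.11538927419481
n 84 chi2 88.0 load0 327.1 +-4.9; load now 158.4 [0.2095 0.2058 0.0009 0.0021 0.0109 0.1707 0.5465]
n 46 chi2 51.3 load0 325.3 +-10.0; load now 156.7 [ 2.075e-01  2.107e-01 -3.000e-04  1.000e-03  9.000e-03  1.741e-01
  5.388e-01]
n 38 chi2 34.0 load0 324.9 +-8.6; load now 156.2 [ 0.2111  0.211   0.0008  0.0012 -0.002   0.1669  0.5293]
```

Emit:
{"fn": "apply_moves", "kwargs": {"commands": [[[-0.0034,0,0.0001,0,0.0524,0,255],[-0.0067,0,0.0004,0,0.1047,0,255]]]}}

```text
t: 26.98
tool_pos: [0.5231, 0.1582, 0.1667]
orientation: [[0.155, 0.983, -0.102], [0.82, -0.186, -0.541], [-0.551, 0.0, -0.835]]
contact_force: [-0.8, 5.5, -0.3]
opening: 0.0248
grip_force: 20.0
```

```bash
python3 log.py
```

```text
[ 4.59 -1.77 -2.62] [ 0.277  1.252 -0.097] 33.4
```

Emit:
{"fn": "apply_moves", "kwargs": {"commands": [[[-0.0034,0,0.0001,0,0.0524,0,255]]]}}

```text
t: 27.07
tool_pos: [0.5226, 0.1553, 0.1687]
orientation: [[0.162, 0.982, -0.093], [0.848, -0.187, -0.495], [-0.504, 0.001, -0.864]]
contact_force: [-0.2, 6.1, -2.9]
opening: 0.0247
grip_force: 20.0
```

```bash
python3 log.py
```

```text
[ 6.6  -1.3  -0.47] [ 0.414  1.781 -0.148] 30.3
```

Emit:
{"fn": "apply_moves", "kwargs": {"commands": [[[-0.0034,0,0.0001,0,0.0524,0,255]]]}}

```text
t: 27.15
tool_pos: [0.522, 0.1523, 0.1705]
orientation: [[0.167, 0.982, -0.085], [0.873, -0.187, -0.45], [-0.458, 0.001, -0.889]]
contact_force: [-1.3, 6.7, -3.5]
opening: 0.025
grip_force: 20.0
```

```bash
python3 log.py
```

```text
[ 7.29 -2.51  0.21] [ 0.426  1.752 -0.176] 27.2
```

Emit:
{"fn": "apply_moves", "kwargs": {"commands": [[[-0.0034,0,0.0001,0,0.0524,0,255]]]}}

```text
t: 27.23
tool_pos: [0.5214, 0.1492, 0.1721]
orientation: [[0.171, 0.982, -0.076], [0.896, -0.187, -0.403], [-0.411, 0.001, -0.912]]
contact_force: [-1.1, 7.9, -2.2]
opening: 0.0248
grip_force: 20.0
```

```bash
python3 log.py
```

```text
[ 7.73 -2.58 -1.1 ] [ 0.429  1.752 -0.179] 24.2
```

Emit:
{"fn": "apply_moves", "kwargs": {"commands": [[[-0.0034,0,0.0001,0,0.0524,0,255]]]}}

```text
t: 27.32
tool_pos: [0.5208, 0.146, 0.1735]
orientation: [[0.175, 0.982, -0.067], [0.915, -0.188, -0.356], [-0.362, 0.001, -0.932]]
contact_force: [-1.8, 7.8, -1.7]
opening: 0.0247
grip_force: 20.0
```

```bash
python3 log.py
```

```text
[ 7.47 -3.19 -1.05] [ 0.525  1.756 -0.185] 21.2
```

Emit:
{"fn": "apply_moves", "kwargs": {"commands": [[[-0.0034,0,0.0001,0,0.0524,0,255]]]}}

```text
t: 27.4
tool_pos: [0.5202, 0.1428, 0.1747]
orientation: [[0.179, 0.982, -0.058], [0.933, -0.188, -0.308], [-0.313, 0.001, -0.95]]
contact_force: [-1.4, 8.0, -0.6]
opening: 0.0251
grip_force: 20.0
```

```bash
python3 log.py
```

```text
[ 7.4  -2.86 -1.83] [ 0.55   1.78  -0.176] 18.2
```

Emit:
{"fn": "apply_moves", "kwargs": {"commands": [[[-0.0034,0,0.0001,0,0.0524,0,255]]]}}

```text
t: 27.48
tool_pos: [0.5196, 0.1396, 0.1757]
orientation: [[0.181, 0.982, -0.048], [0.948, -0.188, -0.258], [-0.263, 0.001, -0.965]]
contact_force: [-1.2, 8.6, -1.8]
opening: 0.0249
grip_force: 20.0
```

```bash
python3 log.py
```

```text
[ 8.43 -2.82 -0.47] [ 0.611  1.758 -0.186] 15.2
```

Emit:
{"fn": "apply_moves", "kwargs": {"commands": [[[-0.0034,0,0.0001,0,0.0524,0,255]]]}}

```text
t: 27.57
tool_pos: [0.519, 0.1363, 0.1766]
orientation: [[0.184, 0.982, -0.039], [0.96, -0.188, -0.209], [-0.212, 0.001, -0.977]]
contact_force: [-1.6, 8.3, -1.2]
opening: 0.0249
grip_force: 20.0
```

```bash
python3 log.py
```

```text
[ 7.97 -3.16 -0.49] [ 0.575  1.751 -0.211] 12.2
```

Emit:
{"fn": "apply_moves", "kwargs": {"commands": [[[-0.0034,0,0.0001,0,0.0524,0,255]]]}}

```text
t: 27.65
tool_pos: [0.5184, 0.133, 0.1773]
orientation: [[0.186, 0.982, -0.029], [0.969, -0.188, -0.158], [-0.161, 0.001, -0.987]]
contact_force: [-1.7, 8.9, -2.0]
opening: 0.025
grip_force: 20.0
```

```bash
python3 log.py
```

```text
[ 8.6  -3.33  0.66] [ 0.592  1.731 -0.112] 9.2
```

Emit:
{"fn": "apply_moves", "kwargs": {"commands": [[[-0.0034,0,0.0001,0,0.0524,0,255]]]}}

```text
t: 27.73
tool_pos: [0.5177, 0.1296, 0.1778]
orientation: [[0.187, 0.982, -0.019], [0.976, -0.188, -0.107], [-0.109, 0.001, -0.994]]
contact_force: [-1.1, 8.4, -2.3]
opening: 0.0248
grip_force: 20.0
```

```bash
python3 log.py
```

```text
[ 8.26 -2.69  1.36] [ 0.609  1.72  -0.208] 6.3
```

Emit:
{"fn": "apply_moves", "kwargs": {"commands": [[[-0.0034,0,0.0001,0,0.0524,0,255]]]}}

```text
t: 27.82
tool_pos: [0.5171, 0.1263, 0.1781]
orientation: [[0.188, 0.982, -0.009], [0.981, -0.188, -0.056], [-0.057, 0.001, -0.998]]
contact_force: [-0.9, 8.8, -1.9]
opening: 0.0248
grip_force: 20.0
```

```bash
python3 log.py
```

```text
[ 8.54 -2.54  1.43] [ 0.56   1.752 -0.135] 3.3
```

Emit:
{"fn": "apply_moves", "kwargs": {"commands": [[[-0.0034,0,0.0001,0,0.0524,0,255]]]}}

```text
t: 27.9
tool_pos: [0.5165, 0.1229, 0.1782]
orientation: [[0.188, 0.982, 0.0], [0.982, -0.188, -0.005], [-0.005, 0.001, -1.0]]
contact_force: [-0.5, 9.6, -2.6]
opening: 0.0248
grip_force: 20.0
```

```bash
python3 log.py
```

```text
[ 9.33 -2.25  2.51] [ 0.545  1.72  -0.176] 0.3
```

Emit:
{"fn": "apply_moves", "kwargs": {"commands": [[[-0.0034,0,0.0001,0,0.0524,0,255]]]}}

```text
t: 27.98
tool_pos: [0.5158, 0.1195, 0.1781]
orientation: [[0.188, 0.982, 0.01], [0.981, -0.188, 0.047], [0.048, 0.001, -0.999]]
contact_force: [-0.2, 9.2, -2.8]
opening: 0.0249
grip_force: 20.0
```

```bash
python3 log.py
```

```text
[ 8.87 -1.93  3.23] [ 0.565  1.775 -0.132] -2.7
```

Emit:
{"fn": "apply_moves", "kwargs": {"commands": [[[-0.0034,0,0.0001,0,0.0524,0,255]]]}}

```text
t: 28.07
tool_pos: [0.5152, 0.1161, 0.1779]
orientation: [[0.187, 0.982, 0.02], [0.977, -0.188, 0.098], [0.1, 0.001, -0.995]]
contact_force: [0.2, 9.3, -3.6]
opening: 0.0246
grip_force: 20.0
```

```bash
python3 log.py
```

```text
[ 8.74 -1.54  4.45] [ 0.445  1.757 -0.193] -5.7
```

Emit:
{"fn": "apply_moves", "kwargs": {"commands": [[[-0.0034,0,0.0001,0,0.0524,0,255]]]}}

```text
t: 28.15
tool_pos: [0.5146, 0.1128, 0.1774]
orientation: [[0.186, 0.982, 0.029], [0.971, -0.188, 0.149], [0.152, 0.001, -0.988]]
contact_force: [1.6, 10.4, -4.0]
opening: 0.0251
grip_force: 20.0
```

```bash
python3 log.py
```

```text
[ 9.75 -0.41  5.5 ] [ 0.406  1.706 -0.166] -8.7
```

Emit:
{"fn": "apply_moves", "kwargs": {"commands": [[[-0.0034,0,0.0001,0,0.0524,0,255]]]}}

```text
t: 28.23
tool_pos: [0.5139, 0.1095, 0.1768]
orientation: [[0.184, 0.982, 0.039], [0.962, -0.188, 0.199], [0.203, 0.001, -0.979]]
contact_force: [1.2, 11.0, -4.9]
opening: 0.0251
grip_force: 20.0
```

```bash
python3 log.py; python3 fit4.py
```

```text
[ 9.81 -0.92  7.05] [ 0.314  1.768 -0.162] -11.7
[1, 23, 41, 55, 76] [-0.31747015  7.94294945 43.19781471 38.70154108 30.25566617] [ -0.31747015   7.94294945   8.28895546 -90.51006994 -99.32222995] now 11.66822408428466
n 100 chi2 98.0 load0 329.1 +-4.4; load now 211.2 [0.2102 0.2047 0.0009 0.0023 0.0081 0.1696 0.5509]
n 46 chi2 51.3 load0 325.3 +-10.0; load now 207.4 [ 2.075e-01  2.107e-01 -3.000e-04  1.000e-03  9.000e-03  1.741e-01
  5.388e-01]
n 54 chi2 43.4 load0 325.0 +-7.8; load now 207.0 [ 0.2118  0.2098  0.0007  0.0014 -0.0019  0.1668  0.5354]
```

Emit:
{"fn": "apply_moves", "kwargs": {"commands": [[[0.0034,0,0.0001,0,-0.0524,0,255],[0.0067,0,0.0004,0,-0.1047,0,255],[0.01,0,0.0008,0,-0.1571,0,255],[0.0134,0,0.0014,0,-0.2094,0,255],[0.0166,0,0.0022,0,-0.2618,0,255]]]}}

```text
t: 28.65
tool_pos: [0.5167, 0.1243, 0.178]
orientation: [[0.187, 0.982, -0.012], [0.98, -0.188, -0.065], [-0.066, 0.0, -0.998]]
contact_force: [-4.1, -5.5, 2.2]
opening: 0.0251
grip_force: 20.0
```

```bash
python3 log.py
```

```text
[-6.32 -2.96 -1.75] [ 0.516 -1.288 -0.113] 3.8
```

Emit:
{"fn": "apply_moves", "kwargs": {"commands": [[[0.0034,0,0.0001,0,-0.0524,0,255],[0.0067,0,0.0004,0,-0.1047,0,255],[0.01,0,0.0008,0,-0.1571,0,255],[0.0134,0,0.0014,0,-0.2094,0,255],[0.0166,0,0.0022,0,-0.2618,0,255]]]}}

```text
t: 29.07
tool_pos: [0.5198, 0.1405, 0.1753]
orientation: [[0.178, 0.982, -0.06], [0.93, -0.188, -0.316], [-0.322, 0.001, -0.947]]
contact_force: [-3.1, -4.9, 7.8]
opening: 0.0251
grip_force: 20.0
```

```bash
python3 log.py
```

```text
[-7.66 -2.13 -5.65] [ 0.503 -1.391 -0.185] 18.8
```

Emit:
{"fn": "apply_moves", "kwargs": {"commands": [[[0,0,0,0,0,0,255],[0,0,0,0,0,0,255],[0,0,0,0,0,0,255],[0,0,0,0,0,0,255],[0,0,0,0,0,0,255]]]}}

```text
t: 29.48
tool_pos: [0.52, 0.1415, 0.1749]
orientation: [[0.178, 0.982, -0.059], [0.931, -0.187, -0.312], [-0.317, 0.001, -0.948]]
contact_force: [-2.0, 2.1, 6.0]
opening: 0.0249
grip_force: 20.0
```

```bash
python3 - <<'E'
from fit4 import *
fit(use)
from h import *
s=bot.read_state(); R=s["orientation"]; print(np.degrees(np.arctan2(R[:,2]@ay,-R[2,2])),s["joint_velocities"].round(2),s["contact_force"],s["grip_force"])
r=s["tool_pos"]-c0; print(np.degrees(np.arctan2(-r@ay,r[2])),ph[-1])
x=bot.snapshot("scene"); import cv2; cv2.imwrite("pics/end.png",x["img"][:,:,::-1])
E
```

```text
n 102 chi2 98.0 load0 329.3 +-4.3; load now 182.4 [0.2103 0.2048 0.0009 0.0022 0.0079 0.1697 0.551 ]
-18.499022015011445 [ 0.07 -0.12  0.07 -0.01 -0.08  0.06] [-2.0288449   2.11867649  5.95957775] 20.006041824817657
-18.274557467738177 -17.28848417096309
```

View pics/end.png

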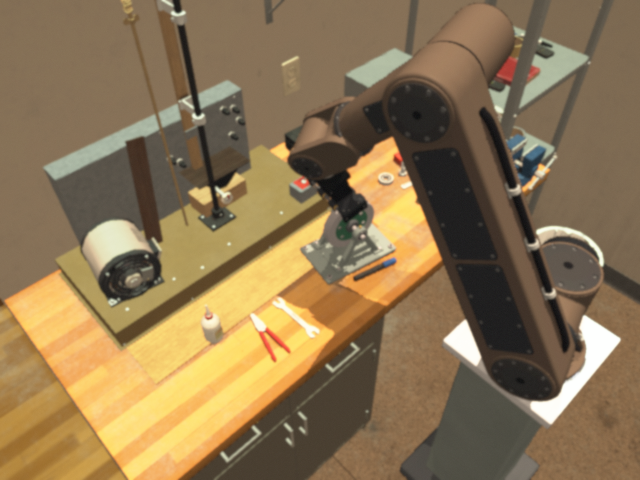

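In the last picture the gripper holds the rim at about (350,205). The marker, bottle, spanner, pliers and bearing are all where they were. The wheel is still, with the heavy side estimated within about 5° of straight down, so I'm handing in.

```bash
python3 -c "
from station import bot
print(bot.finish_job())"
```

```text
the job is handed in; nothing more can be done
None
```

The job is handed in: the gripper is holding the wheel still by its rim, with the heavy side straight down to within about 4° (one-sigma, estimated from the felt torque), and the loose items look undisturbed in the last picture.

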